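# Put three mixed-up lids back on their own boxes

## Task

The lids of the three new wooden boxes have been mixed up, so that each sits on the wrong box. Using the cork mat as the free spot to put one lid down on the way, put every lid on the box of its own shape, centred and turned so that its edges run even with the box, lying flat on the rim; set each lid down on its box gently rather than dropping it. Leave the boxes where they stand, and do not push about or tip over the block plane or the glue bottle among them.

Things in the scene. Friction and masses are not known exactly. Their poses are not given: they have to be found in the camera images.
- round_box: Open-topped box of plain ash, a loose thing of about 0.27 kg, walls and floor 8 mm thick; origin at the centre of its underside, z up. Round, 112 mm in diameter and 70 mm high, mouth 96 mm in diameter. At the start the long lid lies on it.
- square_box: Open-topped box of plain ash, a loose thing of about 0.27 kg, walls and floor 8 mm thick; origin at the centre of its underside, z up. Square, 100 x 100 mm and 60 mm high, sides along its x and y, mouth 84 x 84 mm. At the start the round lid lies on it.
- long_box: Open-topped box of plain ash, a loose thing of about 0.27 kg, walls and floor 8 mm thick; origin at the centre of its underside, z up. Oblong, 140 mm (its x) x 94 mm (its y) and 50 mm high, mouth 124 x 78 mm. At the start the square lid lies on it.
- round_lid: Lid of the round box: loose round ash plate 112 mm in diameter, 8 mm thick, 0.09 kg. Origin: centre of the underside of the plate, z up. Central knob: stem 20 mm wide to 14 mm above the origin, round head (grip it) 30 mm wide from 14 to 38 mm. Under it a round pad 78 mm in diameter, 6 mm thick, drops into the mouth with 9 mm of play all round.
- square_lid: Lid of the square box: loose ash plate 100 x 100 mm (sides along x, y), 8 mm thick, 0.09 kg. Origin: centre of the underside of the plate, z up. Central knob: stem 20 mm wide to 14 mm above the origin, round head (grip it) 30 mm wide from 14 to 38 mm. Under it a square pad 68 x 68 mm, 6 mm thick, drops into the mouth with 8 mm of play. Any quarter turn is right.
- long_lid: Lid of the long box: loose ash plate 140 (x) x 94 mm (y), 8 mm thick, 0.11 kg. Origin: centre of the underside of the plate, z up. Central knob: stem 20 mm wide to 14 mm above the origin, round head (grip it) 30 mm wide from 14 to 38 mm. Under it two battens 62 mm long in y, 6 mm thick, within 30 mm of the middle in x, drop into the mouth with 8 mm of play in y. Either way round is right.
- mat: Cork mat, 150 x 150 mm and 4 mm thick, fixed to the bench, bare at the start: the free spot. Origin at the centre of its underside, on the bench top. A lid put down on it stands on its 6 mm pad or battens.
- plane: Low-angle block plane of dark steel and brass, sole down: 160 mm (its x) x 45 mm (its y), about 50 mm high; loose, 0.7 kg, origin at the centre of its sole. To be left alone.
- glue: White glue bottle with an orange cap, standing: 54 mm in diameter, 125 mm high; loose, origin at the centre of its underside. To be left alone.

How it is judged:
By the outcome, as a careful person would: the job done as asked, in the order asked, and still so for the second after the job is handed in, with the robot touching nothing.
It also fails if it takes over 120 s, if anything falls off the work surface, if the arm or the gripper's body presses on something with over 40 N, if the wrist force passes 120 N, or if a joint passes its speed limit or range.

## Robot

A 7-joint arm with a two-finger parallel gripper is mounted at the origin on the work surface. World frame = base frame: x ahead of the robot, y to its left, z up, the work surface at z = 0. Lengths are in m, angles in rad, forces in N, time in s.
With the tool pointing down it reaches from about 0.4 to 0.85 m from the base axis. Payload 10.4 kg.
Tool frame: the origin (TCP) lies at the very end of the fingers, on their centre line; the grasp point (between the pads) lies 19 mm behind it (bot.grip_depth is the distance from the TCP to the grasp point, in m); y points along the fingers, x is the direction in which the jaws open and shut, and the axes are right-handed (so a half turn about y gives the same grasp; the last joint's range is limited). The gripper opens to 85 mm and grips with 20 to 120 N. Pads are 22 mm wide; open, the fingers measure 114 mm over their backs; the gripper's body (76 mm by 85 mm) begins 54 mm behind the grasp point. The pads swing forward as they close: fully open they stand 13 mm farther back than shut.
Start: joints at [-1.192, 0.332, -0.065, 1.46, 0.022, 1.35, -0.088], TCP at [0.244, 0.575, 0.231] pointing down, gripper open.
Joint ranges: [-2.6, 2.6], [-0.5, 2.12], [-1.47, 1.34], [0.16, 2.42], [-1.27, 4.41], [0.06, 2.06], [-2.6, 2.6]. Speed limits (rad/s): [2.22, 2.22, 2.79, 2.79, 3.14, 3.14, 3.14].

## Interface

Orientations are given as [roll, pitch, yaw] about the fixed x, y, z axes, in that order (R = Rz(yaw) Ry(pitch) Rx(roll)).
In Python, from cell import monitor, cams, sign_off, bot gives the robot as it stands.
- The arm moves only by the shell command python3 -m creep 'ROWS' [FORCE]. ROWS is JSON, a list of rows, each an object of numbers: "tx", "ty", "tz": the shift along the tool's x, y, z in cm; "ax", "ay", "az": the turn, a rotation vector about the tool's x, y, z in rad; "grip": the finger opening in cm, from 0 to 8.54. A call has exactly 10 rows; each row shifts and turns the commanded pose from where the row before left it, along the tool's axes as they then stand; what a row does not reach is not made up. A row lasts 1/8 s, in which the tool goes at most 62.5 mm and 10.7 degrees, less where a joint would pass 70% of its speed; a pose out of reach is approached as far as the arm can. A call with a gripper value outside its range is refused whole. The fingers move at their own pace and stop on an object; FORCE is the grip in N (left out, the last holds). Time passes only in rows, so rows that do not move let the fingers close, or fill a call up. It gives the time, the measured TCP pose, the force and the opening at its end, in the units of the state.
- monitor.state(): the state, without advancing time (a new reading comes with each control period).
- cams.get_image(name): name is "scene" or "top" or "wrist"; returns the picture (480x640x3 uint8, blue, green, red); there is no depth.
- cams.camera_info(name): a dict with "fx", "fy", "cx", "cy" (pixels), "eye" and "attitude" of the camera in the world. Camera axes: x right, y down, z forward; pixel columns grow to the right and rows downward; lengths in m; the calibration is good to about 2 mm. A picture is of the moment at which its call begins: read the wrist's pose just before it. camera_info takes no time and is no camera call; for the wrist camera it gives the pose at the moment of the call.
- sign_off(): hands the job in, once; it reports no verdict.
The state is a dict: "t": time; "q": joint angles; "dq": joint speeds; "joint_efforts": joint torques, N m; "position": TCP position; "orientation": TCP orientation; "wrist_force": force on the tool from outside, world axes, zero at the start; "moment": the same for the moment, N m; "finger_gap": opening from 0.0 (shut) to 1.0 (fully open).
Only numpy, scipy, OpenCV 4.12 (cv2) and the standard library are available. Lean on these libraries where they do the work, as an engineer would, in place of code of your own. Each camera call takes 0.05 s, during which the arm holds its last target. There are 200 camera calls.

## Working session

There is one attempt and no reset: what is moved stays moved. The work goes in short steps, Python scripts to look and compute and a shell command to move; the robot and the scene stay as the last step left them, time stands still between calls to the robot, and variables do not carry over. Pictures are saved under pics/ and viewed, about 12 in all and at most 16, crops included, and the job is handed in when it is done.

```bash
ls; mkdir -p pics; python3 - <<'E'
from cell import monitor,cams,bot
import cv2
s=monitor.state();print(s)
for n in("top","scene"):
    print(n,cams.camera_info(n)); cv2.imwrite(f"pics/{n}0.png",cams.get_image(n))
print(cams.camera_info("wrist"),bot.grip_depth)
E
```

```text
pics
{'t': 0.0, 'q': array([-1.19159703,  0.33288609, -0.06474787,  1.46098731,  0.02160265,
        1.34988105, -0.0885066 ]), 'dq': array([ 2.04225867e-05,  8.85425618e-04, -7.66581988e-04, -5.28007267e-04,
        6.19695869e-04, -1.65480414e-03,  1.07105769e-03]), 'joint_efforts': array([ 2.51301790e-04, -6.25436783e+01,  4.93691757e-02, -3.91613102e+01,
        1.62693264e-02,  9.67434811e-03,  3.71010503e-05]), 'position': array([0.24424887, 0.57487236, 0.23048521]), 'orientation': array([-1.57085204e+00,  1.46476946e-03,  1.16905818e+00]), 'wrist_force': array([-0.55577864, -0.78486835, -0.18808199]), 'moment': array([-0.00061331, -0.03445017,  0.00471557]), 'finger_gap': 1.0002604751392676}
top {'fx': 608.0964615643971, 'fy': 608.0964615643971, 'cx': 327.37417719882126, 'cy': 238.0283954676046, 'eye': array([0.3720276 , 0.01804324, 1.08971744]), 'attitude': array([-2.94096550e+00,  2.37950116e-03, -1.56101925e+00])}
scene {'fx': 538.808761690687, 'fy': 538.808761690687, 'cx': 320.4751004510922, 'cy': 234.5515280616774, 'eye': array([ 1.25965752, -0.50054085,  0.87030998]), 'attitude': array([-2.3203764 ,  0.01941682,  0.93136315])}
{'fx': 346.55265617256913, 'fy': 346.55265617256913, 'cx': 317.0846554873262, 'cy': 241.36738978262466, 'eye': array([0.1825671 , 0.60035649, 0.37176553]), 'attitude': array([2.87476502e+00, 2.01347501e-03, 1.16889907e+00])} 0.0187
```

View pics/top0.png

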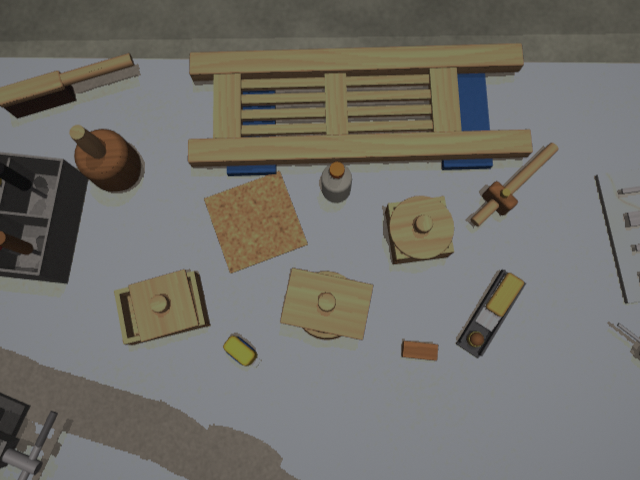

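View pics/scene0.png

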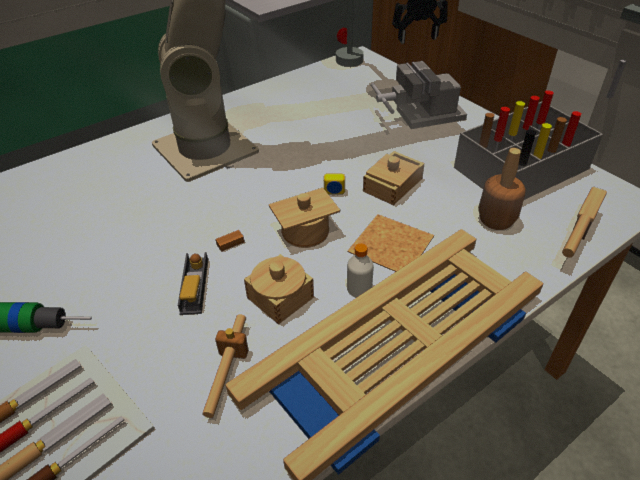

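The top view shows the square lid on the long box at (160,305), the long lid on the round box at (327,303), the round lid on the square box at (420,228), the mat at (255,222), the glue at (337,182) and the plane at (491,313). I'll zoom in for corners.

```bash
python3 - <<'E'
import cv2,numpy as np
im=cv2.imread("pics/top0.png")
a=cv2.resize(im[255:355,105:385],None,fx=2.85,fy=2.85,interpolation=cv2.INTER_CUBIC)
b=cv2.resize(im[165:275,195:475],None,fx=2.85,fy=2.85,interpolation=cv2.INTER_CUBIC)
o=np.vstack([a,b]);print(o.shape);o=np.clip(o*1.5,0,255).astype(np.uint8);cv2.imwrite("pics/z0.png",o[:600])
E
```

```text
(599, 798, 3)
```

View pics/z0.png

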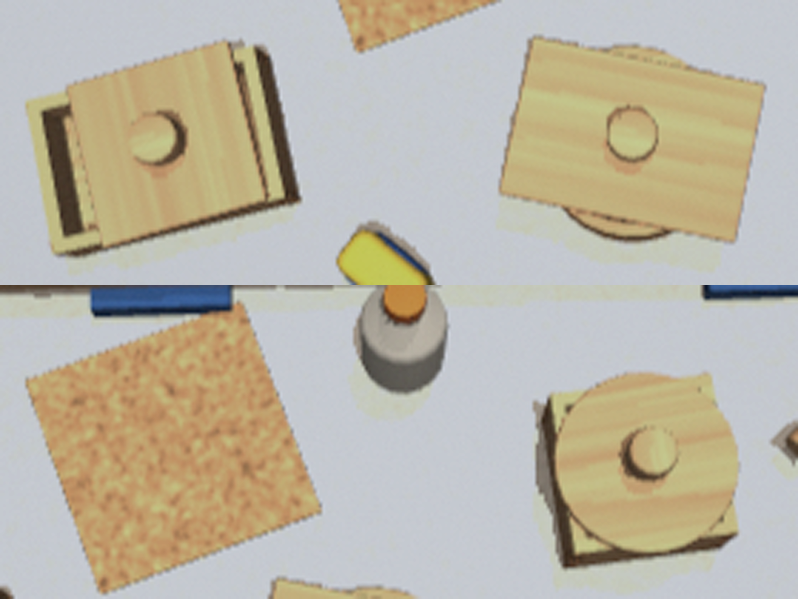

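The crop shows clear corners for the square lid, the long lid, the square box, the mat and most of the long box. Converting them to poses now.

```bash
cat >h.py <<'E'
import cv2,numpy as np
from scipy.spatial.transform import Rotation as Ro
from cell import monitor,cams
def cam(n):
    i=cams.camera_info(n);return i,Ro.from_euler('xyz',i["attitude"]).as_matrix()
def w(n,px,z,c=None):
    i,R=c or cam(n);px=np.atleast_2d(px).astype(float)
    d=np.c_[(px[:,0]-i["cx"])/i["fx"],(px[:,1]-i["cy"])/i["fy"],np.ones(len(px))]@R.T
    return (i["eye"]+d*((z-i["eye"][2])/d[:,2])[:,None])[:,:2]
def pix(n,P,c=None):
    i,R=c or cam(n);p=(np.atleast_2d(P)-i["eye"])@R
    return np.c_[i["fx"]*p[:,0]/p[:,2]+i["cx"],i["fy"]*p[:,1]/p[:,2]+i["cy"]]
def rect(P): # TL,TR,BR,BL
    e=(P[1]-P[0]+P[2]-P[3])/2; f=(P[3]-P[0]+P[2]-P[1])/2
    return np.r_[P.mean(0),np.arctan2(e[1],e[0]),np.arctan2(-f[0],f[1]),np.hypot(*e),np.hypot(*f)].round(4)
def outline(shape,a,b,x,y,yaw,z):
    if shape=='c': t=np.linspace(0,6.283,73);q=np.c_[np.cos(t),np.sin(t)]*a/2
    else:
        q=np.array([[1,1],[1,-1],[-1,-1],[-1,1],[1,1]])*[a/2,b/2]
    c,s=np.cos(yaw),np.sin(yaw);q=q@np.array([[c,s],[-s,c]])+[x,y]
    return np.c_[q,np.full(len(q),z)]
def plan(x,y,z,yaw): # tool-axis shifts in cm, turn in rad, from the present pose (tool down)
    s=monitor.state();p=np.array(s["position"]);R=Ro.from_euler('xyz',s["orientation"]).as_matrix()
    d=R.T@(np.array([x,y,z])-p)*100;T=Ro.from_euler('xyz',[-np.pi/2,0,yaw]).as_matrix()
    print("t",round(s["t"],2),"pos",p.round(4),"ori",np.round(s["orientation"],4),"F",np.round(s["wrist_force"],1),"gap",round(float(s["finger_gap"]),3))
    print("shift cm",d.round(2),"turn",Ro.from_matrix(R.T@T).as_rotvec().round(3))
E
python3 - <<'E'
from h import *
A=lambda L:np.array(L)/2.85+[105,255]
B=lambda L:(np.array(L)-[0,285])/2.85+[195,165]
print("longbox",rect(w("top",A([[27,101],[262,46],[292,200],[57,254]]),.05)))
print("sqlid",rect(w("top",A([[66,88],[229,42],[268,202],[103,247]]),.058)))
print("longlid",rect(w("top",A([[533,37],[765,84],[735,241],[501,193]]),.078)))
print("rlid",w("top",B([[647,463],[555,463],[739,463],[647,373],[647,552]]),.068))
print("sqbox",rect(w("top",B([[550,397],[712,374],[738,533],[565,553]]),.06)))
print("mat",rect(w("top",B([[26,380],[243,304],[321,512],[104,593]]),.004)))
print("knobs",w("top",A([[156,138],[632,133]]),[.096]),w("top",A([632,133]),.116),w("top",B([651,451]),.106))
print("glue top",w("top",B([404,302]),.125),"plane",w("top",[491,313],.03),"roundbox lo",w("top",A([[620,241],[640,46]]),.07))
E
```

```text
longbox [ 0.4599  0.3052 -1.3312  1.8261  0.1428  0.0945]
sqlid [ 0.4626  0.2992 -1.2873  1.8652  0.0998  0.0986]
longlid [ 0.4669  0.0216 -1.7621  1.3848  0.1386  0.0929]
rlid [[ 0.59984265 -0.14009449]
 [ 0.5993292  -0.08458721]
 [ 0.60035597 -0.19558743]
 [ 0.6560765  -0.14128785]
 [ 0.5453932  -0.13893901]]
sqbox [ 0.6013 -0.1378 -1.4311  1.6769  0.1031  0.0986]
mat [ 0.6227  0.1541 -1.2035  1.9478  0.1477  0.1488]
knobs [[0.46257142 0.2950554 ]
 [0.46803768 0.02235872]] [[0.46610534 0.02227186]] [[ 0.59854378 -0.13669135]]
glue top [[0.68165421 0.00783173]] plane [[ 0.45750045 -0.26230049]] roundbox lo [[0.40781807 0.02881461]
 [0.52221634 0.01823623]]
```

```bash
python3 - <<'E'
from h import *
plan(.4626,.2985,.19,1.169)
E
```

```text
t 0.1 pos [0.2443 0.5749 0.2306] ori [-1.5709e+00  1.2000e-03  1.1690e+00] F [-0.9 -0.3  0.5] gap 1.001
shift cm [-16.9    4.08 -30.9 ] turn [ 0.    -0.    -0.001]
```

```bash
python3 -m creep '[{"tx":-1.9,"ty":0.5,"tz":-3.4,"grip":8.5},{"tx":-2.0,"ty":0.5,"tz":-3.9},{"tx":-2.0,"ty":0.5,"tz":-3.8},{"tx":-2.0,"ty":0.5,"tz":-3.6},{"tx":-2.0,"ty":0.5,"tz":-3.6},{"tx":-2.0,"ty":0.5,"tz":-3.6},{"tx":-2.0,"ty":0.5,"tz":-3.6},{"tx":-1.5,"ty":0.3,"tz":-2.7},{"tx":-1.0,"ty":0.2,"tz":-1.7},{"tx":-0.5,"ty":0.1,"tz":-1.0}]' 60; python3 - <<'E'
from h import *
plan(.4626,.2985,.067,1.169)
c=cam("wrist");im=cams.get_image("wrist");np.save("c1.npy",np.r_[c[0]["eye"],c[0]["attitude"]]);cv2.imwrite("pics/w1.png",im)
for P in (outline('r',.1,.1,.4626,.2988,.289,.066),outline('r',.14,.094,.46,.3052,-1.323,.05),outline('c',.03,.03,.4626,.2988,0,.096)):
    cv2.polylines(im,[pix("wrist",P,c).round().astype(np.int32)],False,(0,0,255),1)
cv2.imwrite("pics/w1o.png",im)
E
```

```text
t 0.1 pos [0.2443 0.5749 0.2306] ori [-1.5709e+00  1.2000e-03  1.1690e+00] F [-0.9 -0.3  0.5] gap 1.001
shift cm [-16.88  16.38 -30.9 ] turn [ 0.    -0.    -0.001]validation failed for argument at $[0]...
```

View pics/w1o.png

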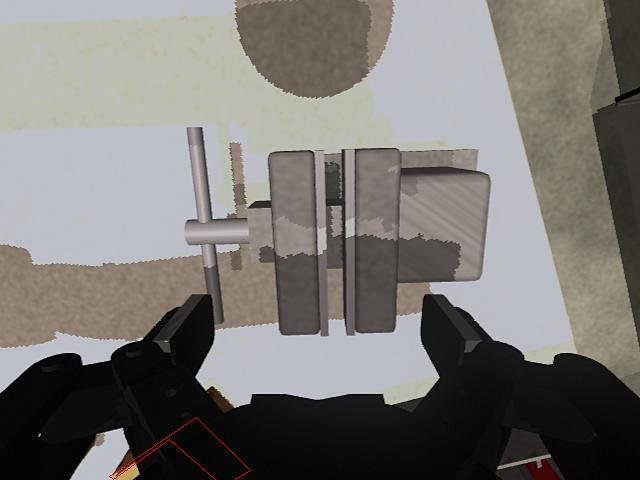

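The picture shows only the vise (centre ~(340,240)), because the arm hasn't moved: the call was refused at row 0. I'll try again with all seven keys.

```bash
python3 -m creep '[{"tx":-1.9,"ty":0.5,"tz":-3.4,"ax":0,"ay":0,"az":0,"grip":8.5},{"tx":-2.0,"ty":0.5,"tz":-3.9,"ax":0,"ay":0,"az":0,"grip":8.5},{"tx":-2.0,"ty":0.5,"tz":-3.8,"ax":0,"ay":0,"az":0,"grip":8.5},{"tx":-2.0,"ty":0.5,"tz":-3.6,"ax":0,"ay":0,"az":0,"grip":8.5},{"tx":-2.0,"ty":0.5,"tz":-3.6,"ax":0,"ay":0,"az":0,"grip":8.5},{"tx":-2.0,"ty":0.5,"tz":-3.6,"ax":0,"ay":0,"az":0,"grip":8.5},{"tx":-2.0,"ty":0.5,"tz":-3.6,"ax":0,"ay":0,"az":0,"grip":8.5},{"tx":-1.5,"ty":0.3,"tz":-2.7,"ax":0,"ay":0,"az":0,"grip":8.5},{"tx":-1.0,"ty":0.2,"tz":-1.7,"ax":0,"ay":0,"az":0,"grip":8.5},{"tx":-0.5,"ty":0.1,"tz":-1.0,"ax":0,"ay":0,"az":0,"grip":8.5}]' 60; python3 - <<'E'
from h import *
plan(.4626,.2985,.067,1.169)
c=cam("wrist");im=cams.get_image("wrist");cv2.imwrite("pics/w1.png",im)
for P in (outline('r',.1,.1,.4626,.2988,.289,.066),outline('r',.14,.094,.46,.3052,-1.323,.05),outline('c',.03,.03,.4626,.2988,0,.096)):
    cv2.polylines(im,[pix("wrist",P,c).round().astype(np.int32)],False,(0,0,255),1)
cv2.imwrite("pics/w1o.png",im)
E
```

```text
t: 1.4
position: [0.4632, 0.2978, 0.1901]
orientation: [-1.571, 0.0, 1.168]
wrist_force: [0.2, -0.3, 0.2]
finger_gap: 0.996
t 1.4 pos [0.4632 0.2978 0.1901] ori [-1.5706e+00  4.0000e-04  1.1677e+00] F [ 0.2 -0.3  0.2] gap 0.996
shift cm [ 0.04 12.31  0.08] turn [-0.    -0.001 -0.   ]
```

View pics/w1o.png

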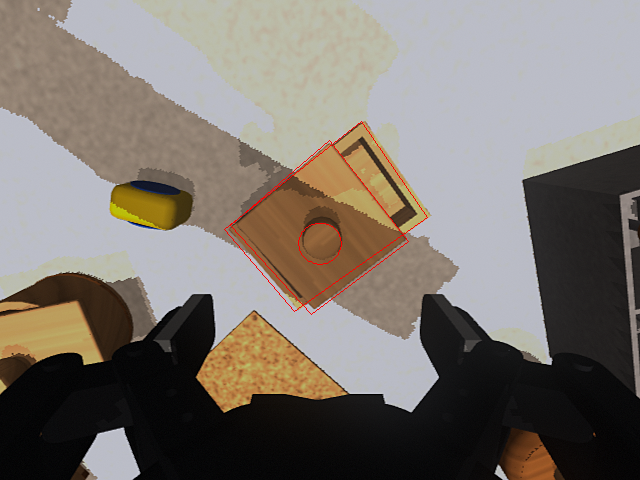

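The overlay fits the square lid (knob (321,238)) and the long box to within about 3 px. Descend and grip.

```bash
python3 -m creep '[{"tx":0,"ty":2.0,"tz":0.2,"ax":0,"ay":0,"az":0,"grip":8.5},{"tx":0,"ty":3.0,"tz":0,"ax":0,"ay":0,"az":0,"grip":8.5},{"tx":0,"ty":3.0,"tz":0,"ax":0,"ay":0,"az":0,"grip":8.5},{"tx":0,"ty":2.3,"tz":0,"ax":0,"ay":0,"az":0,"grip":7},{"tx":0,"ty":1.3,"tz":0,"ax":0,"ay":0,"az":0,"grip":6},{"tx":0,"ty":0.5,"tz":0,"ax":0,"ay":0,"az":0,"grip":5},{"tx":0,"ty":0.2,"tz":0,"ax":0,"ay":0,"az":0,"grip":4},{"tx":0,"ty":0,"tz":0,"ax":0,"ay":0,"az":0,"grip":3},{"tx":0,"ty":0,"tz":0,"ax":0,"ay":0,"az":0,"grip":2},{"tx":0,"ty":0,"tz":0,"ax":0,"ay":0,"az":0,"grip":2}]' 60; python3 - <<'E'
from h import *
cv2.imwrite("pics/w2.png",cams.get_image("wrist"))
plan(.623,.154,.14,1.169)
E
```

```text
t: 2.7
position: [0.4613, 0.3001, 0.0683]
orientation: [-1.571, -0.001, 1.169]
wrist_force: [-1.2, -0.5, 5.8]
finger_gap: 0.325
t 2.75 pos [0.4613 0.3001 0.0683] ori [-1.5714e+00 -1.5000e-03  1.1690e+00] F [-1.2  0.2  6. ] gap 0.325
shift cm [ -7.11  -7.17 -20.6 ] turn [ 0.001 -0.     0.001]
```

View pics/w2.png

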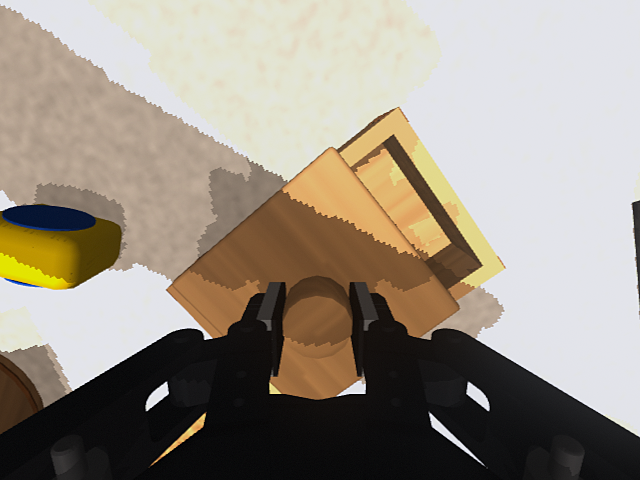

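The square lid's knob is held between the pads (~(318,318)) and the tips just touch the plate. Lift it and carry it to the mat.

```bash
python3 -m creep '[{"tx":0,"ty":-1.0,"tz":0,"ax":0,"ay":0,"az":0,"grip":2},{"tx":0,"ty":-2.5,"tz":0,"ax":0,"ay":0,"az":0,"grip":2},{"tx":0,"ty":-2.7,"tz":0,"ax":0,"ay":0,"az":0,"grip":2},{"tx":-0.8,"ty":-1.0,"tz":-2.4,"ax":0,"ay":0,"az":0,"grip":2},{"tx":-1.3,"ty":0,"tz":-3.8,"ax":0,"ay":0,"az":0,"grip":2},{"tx":-1.4,"ty":0,"tz":-4.0,"ax":0,"ay":0,"az":0,"grip":2},{"tx":-1.3,"ty":0,"tz":-3.9,"ax":0,"ay":0,"az":0,"grip":2},{"tx":-1.2,"ty":0,"tz":-3.3,"ax":0,"ay":0,"az":0,"grip":2},{"tx":-0.7,"ty":0,"tz":-2.2,"ax":0,"ay":0,"az":0,"grip":2},{"tx":-0.4,"ty":0,"tz":-1.0,"ax":0,"ay":0,"az":0,"grip":2}]'; python3 - <<'E'
from h import *
plan(.623,.154,.0205,1.169)
c=cam("wrist");im=cams.get_image("wrist")
p=monitor.state()["position"];z=p[2]-.0103
cv2.polylines(im,[pix("wrist",outline('r',.1,.1,p[0],p[1],.289,z+.008),c).round().astype(np.int32)],False,(0,0,255),1)
cv2.imwrite("pics/w3.png",im)
E
```

```text
t: 4.0
position: [0.6232, 0.1531, 0.1394]
orientation: [-1.571, 0.0, 1.168]
wrist_force: [0.4, 1.3, -0.1]
finger_gap: 0.327
t 4.0 pos [0.6232 0.1531 0.1394] ori [-1.5707e+00  1.0000e-04  1.1681e+00] F [ 0.4  1.3 -0.1] gap 0.327
shift cm [ 0.08 11.89  0.06] turn [-0.    -0.001 -0.   ]
```

View pics/w3.png

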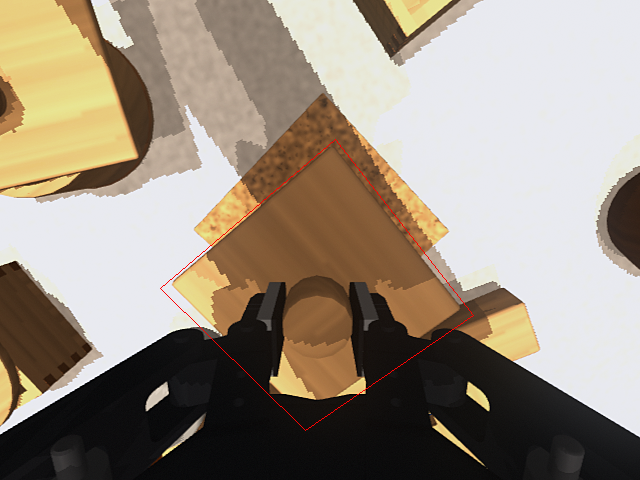

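The square lid is over the mat (corners (172,280), (335,148), (465,320)). It turned a little in the grip, so I'll re-measure it later. Lower it.

```bash
python3 -m creep '[{"tx":0,"ty":2.0,"tz":0,"ax":0,"ay":0,"az":0,"grip":2},{"tx":0,"ty":3.0,"tz":0,"ax":0,"ay":0,"az":0,"grip":2},{"tx":0,"ty":3.0,"tz":0,"ax":0,"ay":0,"az":0,"grip":2},{"tx":0,"ty":2.0,"tz":0,"ax":0,"ay":0,"az":0,"grip":2},{"tx":0,"ty":1.2,"tz":0,"ax":0,"ay":0,"az":0,"grip":2},{"tx":0,"ty":0.3,"tz":0,"ax":0,"ay":0,"az":0,"grip":2},{"tx":0,"ty":0.2,"tz":0,"ax":0,"ay":0,"az":0,"grip":2},{"tx":0,"ty":0.1,"tz":0,"ax":0,"ay":0,"az":0,"grip":2},{"tx":0,"ty":0.1,"tz":0,"ax":0,"ay":0,"az":0,"grip":2},{"tx":0,"ty":0,"tz":0,"ax":0,"ay":0,"az":0,"grip":2}]'
```

```text
t: 5.3
position: [0.6238, 0.1546, 0.0259]
orientation: [-1.572, -0.003, 1.169]
wrist_force: [-21.1, -5.7, 45.7]
finger_gap: 0.328
```

```bash
python3 -m creep '[{"tx":0,"ty":-0.3,"tz":0,"ax":0,"ay":0,"az":0,"grip":2},{"tx":0,"ty":-0.15,"tz":0,"ax":0,"ay":0,"az":0,"grip":2},{"tx":0,"ty":0,"tz":0,"ax":0,"ay":0,"az":0,"grip":4},{"tx":0,"ty":0,"tz":0,"ax":0,"ay":0,"az":0,"grip":8.5},{"tx":0,"ty":0,"tz":0,"ax":0,"ay":0,"az":0,"grip":8.5},{"tx":0,"ty":-1.0,"tz":0,"ax":0,"ay":0,"az":0,"grip":8.5},{"tx":0,"ty":-3.0,"tz":0,"ax":0,"ay":0,"az":0,"grip":8.5},{"tx":0,"ty":-4.0,"tz":0,"ax":0,"ay":0,"az":0,"grip":8.5},{"tx":0,"ty":-4.0,"tz":0,"ax":0,"ay":0,"az":0,"grip":8.5},{"tx":0,"ty":-4.0,"tz":0,"ax":0,"ay":0,"az":0,"grip":8.5}]'; python3 - <<'E'
from h import *
c=cam("wrist");im=cams.get_image("wrist")
cv2.imwrite("pics/w4.png",im)
cv2.polylines(im,[pix("wrist",outline('r',.1,.1,.6238,.1546,.289,.018),c).round().astype(np.int32)],False,(0,0,255),1)
cv2.polylines(im,[pix("wrist",outline('r',.15,.15,.6227,.1541,-1.2,.004),c).round().astype(np.int32)],False,(0,255,0),1)
cv2.imwrite("pics/w4o.png",im)
plan(.467,.022,.2,1.169)
E
```

```text
t: 6.55
position: [0.6227, 0.1536, 0.1869]
orientation: [-1.571, -0.001, 1.169]
wrist_force: [0.1, -0.1, 0.9]
finger_gap: 0.997
t 6.6 pos [0.6249 0.1541 0.193 ] ori [-1.5768 -0.0056  1.1686] F [1.2 0.5 5.4] gap 0.996
shift cm [-18.33  -0.86   9.36] turn [ 0.006 -0.     0.006]
```

View pics/w4o.png

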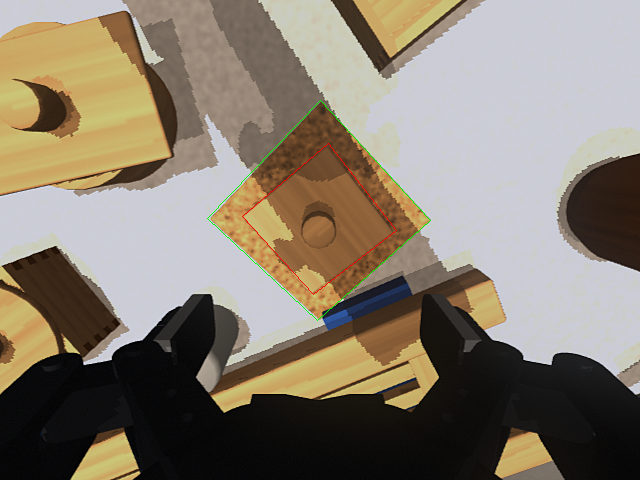

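The square lid lies centred on the mat (knob (318,230)) and its yaw is unchanged. The high contact was my mistake: I counted the plate thickness in the lid origin. Next is the long lid.

```bash
python3 -m creep '[{"tx":-1.2,"ty":0,"tz":0.6,"ax":0,"ay":0,"az":0,"grip":8.5},{"tx":-2.8,"ty":0,"tz":1.4,"ax":0,"ay":0,"az":0,"grip":8.5},{"tx":-3.4,"ty":0,"tz":1.7,"ax":0,"ay":0,"az":0,"grip":8.5},{"tx":-3.4,"ty":0,"tz":1.7,"ax":0,"ay":0,"az":0,"grip":8.5},{"tx":-3.3,"ty":0,"tz":1.7,"ax":0,"ay":0,"az":0,"grip":8.5},{"tx":-2.4,"ty":0,"tz":1.2,"ax":0,"ay":0,"az":0,"grip":8.5},{"tx":-1.2,"ty":0,"tz":0.6,"ax":0,"ay":0,"az":0,"grip":8.5},{"tx":-0.6,"ty":0,"tz":0.4,"ax":0,"ay":0,"az":0,"grip":8.5},{"tx":0,"ty":0,"tz":0,"ax":0,"ay":0,"az":0,"grip":8.5},{"tx":0,"ty":0,"tz":0,"ax":0,"ay":0,"az":0,"grip":8.5}]'; python3 - <<'E'
from h import *
plan(.467,.022,.081,1.169)
c=cam("wrist");im=cams.get_image("wrist");cv2.imwrite("pics/w5.png",im)
for P in (outline('r',.14,.094,.4669,.0216,-1.76,.078),outline('c',.112,.112,.467,.022,0,.07),outline('c',.03,.03,.467,.022,0,.108)):
    cv2.polylines(im,[pix("wrist",P,c).round().astype(np.int32)],False,(0,0,255),1)
cv2.imwrite("pics/w5o.png",im)
E
```

```text
t: 7.85
position: [0.4659, 0.0223, 0.1847]
orientation: [-1.571, 0.0, 1.17]
wrist_force: [0.1, 0.2, 1.2]
finger_gap: 0.996
t 7.85 pos [0.4659 0.0223 0.1847] ori [-1.5708e+00  1.0000e-04  1.1698e+00] F [0.1 0.2 1.2] gap 0.996
shift cm [ 0.02 10.37 -0.11] turn [ 0.     0.001 -0.   ]
```

View pics/w5o.png

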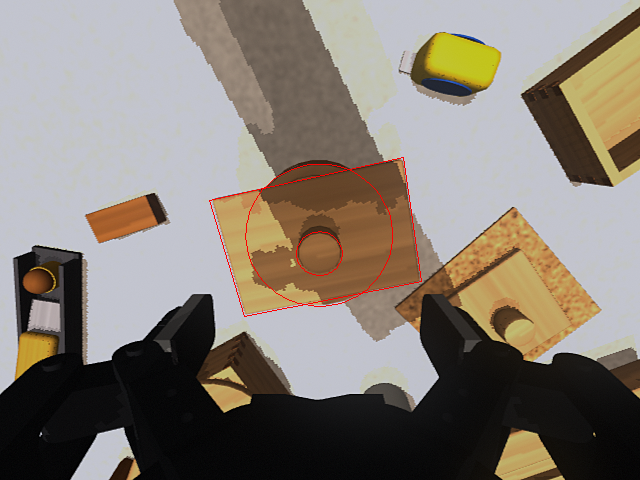

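The long lid overlay fits (knob (320,252)), and the round box lies about 2 mm farther up the image. I'll grip and lift, then take one top crop of the uncovered boxes.

```bash
python3 -m creep '[{"tx":0,"ty":2.0,"tz":-0.1,"ax":0,"ay":0,"az":0,"grip":8.5},{"tx":0,"ty":3.0,"tz":0,"ax":0,"ay":0,"az":0,"grip":8.5},{"tx":0,"ty":2.5,"tz":0,"ax":0,"ay":0,"az":0,"grip":8.5},{"tx":0,"ty":1.7,"tz":0,"ax":0,"ay":0,"az":0,"grip":7},{"tx":0,"ty":0.8,"tz":0,"ax":0,"ay":0,"az":0,"grip":6},{"tx":0,"ty":0.4,"tz":0,"ax":0,"ay":0,"az":0,"grip":5},{"tx":0,"ty":0,"tz":0,"ax":0,"ay":0,"az":0,"grip":4},{"tx":0,"ty":0,"tz":0,"ax":0,"ay":0,"az":0,"grip":2},{"tx":0,"ty":0,"tz":0,"ax":0,"ay":0,"az":0,"grip":2},{"tx":0,"ty":0,"tz":0,"ax":0,"ay":0,"az":0,"grip":2}]' 80;  python3 - <<'E'
from h import *
im=cams.get_image("top");cv2.imwrite("pics/t1.png",im)
a=cv2.resize(im[260:350,105:215],None,fx=7,fy=6.6,interpolation=cv2.INTER_CUBIC);print(a.shape)
cv2.imwrite("pics/t1z.png",np.clip(a*1.5,0,255).astype(np.uint8))
plan(.4599,.3052,.15,1.606)
E
```

```text
t: 9.15
position: [0.4671, 0.0214, 0.0817]
orientation: [-1.572, -0.001, 1.169]
wrist_force: [-1.1, 0.5, 6.3]
finger_gap: 0.326
(594, 770, 3)
t 9.2 pos [0.4671 0.0214 0.0817] ori [-1.5719e+00 -1.1000e-03  1.1691e+00] F [-0.6 -1.   6.2] gap 0.331
shift cm [25.84 -6.82 11.75] turn [ 0.001 -0.437  0.001]
```

View pics/t1z.png

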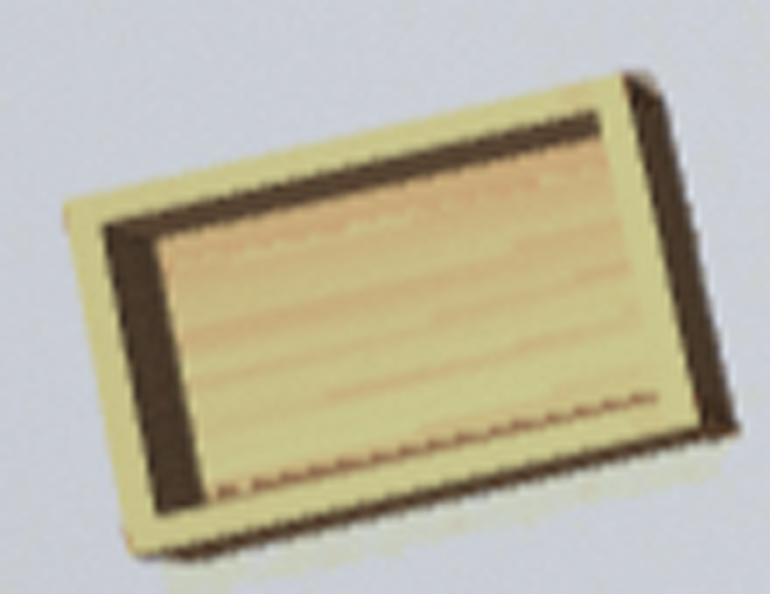

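The long box rim corners in the crop are TL (64,200), TR (625,76), BR (700,428) and BL (133,553). The lid is gripped.

```bash
python3 - <<'E'
from h import *
P=(np.array([[64,200],[625,76],[700,428],[133,553]])+.5)/[7,6.6]-.5+[105,260]
print(rect(w("top",P,.05)))
i=(np.array([[104,225],[598,112],[None or 655,395],[157,514]])+.5)/[7,6.6]-.5+[105,260]
print("inner (3 good)",w("top",i,.05).round(4))
# auto fit of the round-lid box/lid offset in the tool: where is the lid in tool now
E
```

```text
[ 0.4608  0.3087 -1.329   1.824   0.1396  0.0937]
inner (3 good) [[0.4828 0.3781]
 [0.5135 0.2587]
 [0.4402 0.2408]
 [0.4088 0.3595]]
```

```bash
python3 -m creep '[{"tx":0,"ty":-0.8,"tz":0,"ax":0,"ay":0,"az":0,"grip":2},{"tx":0,"ty":-2.0,"tz":0,"ax":0,"ay":0,"az":0,"grip":2},{"tx":0,"ty":-2.5,"tz":0,"ax":0,"ay":0,"az":0,"grip":2},{"tx":1,"ty":-1.5,"tz":0.5,"ax":0,"ay":0,"az":0,"grip":2},{"tx":3,"ty":0,"tz":1.5,"ax":0,"ay":0,"az":0,"grip":2},{"tx":4,"ty":0,"tz":1.8,"ax":0,"ay":0,"az":0,"grip":2},{"tx":4,"ty":0,"tz":1.8,"ax":0,"ay":0,"az":0,"grip":2},{"tx":4,"ty":0,"tz":1.8,"ax":0,"ay":0,"az":0,"grip":2},{"tx":4,"ty":0,"tz":1.8,"ax":0,"ay":0,"az":0,"grip":2},{"tx":3,"ty":0,"tz":1.3,"ax":0,"ay":0,"az":0,"grip":2}]'
```

```text
t: 10.45
position: [0.4587, 0.2769, 0.1488]
orientation: [-1.57, -0.0, 1.171]
wrist_force: [-0.4, -1.5, -0.7]
finger_gap: 0.326
```

```bash
python3 -m creep '[{"tx":1.5,"ty":0,"tz":0.7,"ax":0,"ay":-0.03,"az":0,"grip":2},{"tx":0.4,"ty":0,"tz":0.2,"ax":0,"ay":-0.06,"az":0,"grip":2},{"tx":0,"ty":0,"tz":0,"ax":0,"ay":-0.08,"az":0,"grip":2},{"tx":0,"ty":0,"tz":0,"ax":0,"ay":-0.08,"az":0,"grip":2},{"tx":0,"ty":0,"tz":0,"ax":0,"ay":-0.08,"az":0,"grip":2},{"tx":0,"ty":0,"tz":0,"ax":0,"ay":-0.06,"az":0,"grip":2},{"tx":0,"ty":0,"tz":0,"ax":0,"ay":-0.03,"az":0,"grip":2},{"tx":0,"ty":0,"tz":0,"ax":0,"ay":-0.01,"az":0,"grip":2},{"tx":0,"ty":0,"tz":0,"ax":0,"ay":0,"az":0,"grip":2},{"tx":0,"ty":0,"tz":0,"ax":0,"ay":0,"az":0,"grip":2}]'; python3 - <<'E'
from h import *
plan(.4599,.3052,.063,1.606)
c=cam("wrist");im=cams.get_image("wrist");cv2.imwrite("pics/w6.png",im)
p=monitor.state()["position"]
for P in (outline('r',.14,.094,p[0],p[1],-1.323,p[2]-.0117+.008),outline('r',.14,.094,.4599,.3052,-1.323,.05)):
    cv2.polylines(im,[pix("wrist",P,c).round().astype(np.int32)],False,(0,0,255),1)
cv2.imwrite("pics/w6o.png",im)
E
```

```text
t: 11.7
position: [0.4588, 0.295, 0.1488]
orientation: [-1.571, -0.0, 1.599]
wrist_force: [0.4, 0.5, -0.9]
finger_gap: 0.329
t 11.7 pos [0.4588 0.295  0.1488] ori [-1.5708e+00 -1.0000e-04  1.5986e+00] F [ 0.4  0.5 -0.9] gap 0.329
shift cm [ 1.01  8.58 -0.14] turn [ 0.    -0.007  0.   ]
```

View pics/w6o.png

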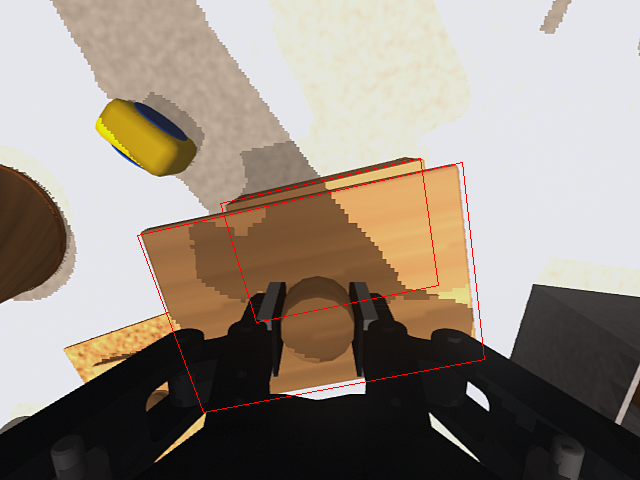

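The box rim shows at (228,205)–(424,160). The lid needs about 13 mm along tool x and a 0.016 rad turn. Align, then lower to just above the rim.

```bash
python3 -m creep '[{"tx":0.6,"ty":0,"tz":-0.1,"ax":0,"ay":-0.016,"az":0,"grip":2},{"tx":0.7,"ty":0,"tz":-0.14,"ax":0,"ay":0,"az":0,"grip":2},{"tx":0,"ty":1.0,"tz":0,"ax":0,"ay":0,"az":0,"grip":2},{"tx":0,"ty":2.0,"tz":0,"ax":0,"ay":0,"az":0,"grip":2},{"tx":0,"ty":2.2,"tz":0,"ax":0,"ay":0,"az":0,"grip":2},{"tx":0,"ty":1.5,"tz":0,"ax":0,"ay":0,"az":0,"grip":2},{"tx":0,"ty":0.9,"tz":0,"ax":0,"ay":0,"az":0,"grip":2},{"tx":0,"ty":0.5,"tz":0,"ax":0,"ay":0,"az":0,"grip":2},{"tx":0,"ty":0.2,"tz":0,"ax":0,"ay":0,"az":0,"grip":2},{"tx":0,"ty":0,"tz":0,"ax":0,"ay":0,"az":0,"grip":2}]'; python3 - <<'E'
from h import *
plan(.4608,.308,.0617,1.615)
E
```

```text
t: 13.0
position: [0.4609, 0.3083, 0.0661]
orientation: [-1.571, -0.0, 1.615]
wrist_force: [-0.3, -0.0, -1.1]
finger_gap: 0.322
t 13.0 pos [0.4609 0.3083 0.0661] ori [-1.5712e+00 -3.0000e-04  1.6151e+00] F [-0.3 -0.  -1.1] gap 0.322
shift cm [-0.03  0.44  0.01] turn [0. 0. 0.]
```

```bash
python3 -m creep '[{"tx":0,"ty":0.1,"tz":0,"ax":0,"ay":0,"az":0,"grip":2},{"tx":0,"ty":0.1,"tz":0,"ax":0,"ay":0,"az":0,"grip":2},{"tx":0,"ty":0.08,"tz":0,"ax":0,"ay":0,"az":0,"grip":2},{"tx":0,"ty":0.07,"tz":0,"ax":0,"ay":0,"az":0,"grip":2},{"tx":0,"ty":0.05,"tz":0,"ax":0,"ay":0,"az":0,"grip":2},{"tx":0,"ty":0,"tz":0,"ax":0,"ay":0,"az":0,"grip":2},{"tx":0,"ty":0,"tz":0,"ax":0,"ay":0,"az":0,"grip":2},{"tx":0,"ty":0,"tz":0,"ax":0,"ay":0,"az":0,"grip":2},{"tx":0,"ty":0,"tz":0,"ax":0,"ay":0,"az":0,"grip":2},{"tx":0,"ty":0,"tz":0,"ax":0,"ay":0,"az":0,"grip":2}]'
```

```text
t: 14.25
position: [0.4607, 0.3081, 0.0618]
orientation: [-1.571, -0.0, 1.615]
wrist_force: [-0.8, -0.3, -1.0]
finger_gap: 0.324
```

```bash
python3 -m creep '[{"tx":0,"ty":0.05,"tz":0,"ax":0,"ay":0,"az":0,"grip":2},{"tx":0,"ty":0,"tz":0,"ax":0,"ay":0,"az":0,"grip":2},{"tx":0,"ty":0.05,"tz":0,"ax":0,"ay":0,"az":0,"grip":2},{"tx":0,"ty":0,"tz":0,"ax":0,"ay":0,"az":0,"grip":2},{"tx":0,"ty":0.04,"tz":0,"ax":0,"ay":0,"az":0,"grip":2},{"tx":0,"ty":0,"tz":0,"ax":0,"ay":0,"az":0,"grip":2},{"tx":0,"ty":0,"tz":0,"ax":0,"ay":0,"az":0,"grip":2},{"tx":0,"ty":0,"tz":0,"ax":0,"ay":0,"az":0,"grip":2},{"tx":0,"ty":0,"tz":0,"ax":0,"ay":0,"az":0,"grip":2},{"tx":0,"ty":0,"tz":0,"ax":0,"ay":0,"az":0,"grip":2}]'
```

```text
t: 15.5
position: [0.4608, 0.3082, 0.0617]
orientation: [-1.571, -0.0, 1.615]
wrist_force: [-5.7, -4.9, 14.7]
finger_gap: 0.324
```

Contact at 15 N on the rim. Relieve, release and rise, then crop the long, round and square boxes from the top camera.

```bash
python3 -m creep '[{"tx":0,"ty":-0.1,"tz":0,"ax":0,"ay":0,"az":0,"grip":2},{"tx":0,"ty":0,"tz":0,"ax":0,"ay":0,"az":0,"grip":3.2},{"tx":0,"ty":0,"tz":0,"ax":0,"ay":0,"az":0,"grip":4.5},{"tx":0,"ty":0,"tz":0,"ax":0,"ay":0,"az":0,"grip":6.5},{"tx":0,"ty":-0.5,"tz":0,"ax":0,"ay":0,"az":0,"grip":8.5},{"tx":0,"ty":-1.5,"tz":0,"ax":0,"ay":0,"az":0,"grip":8.5},{"tx":0,"ty":-3.0,"tz":0,"ax":0,"ay":0,"az":0,"grip":8.5},{"tx":0,"ty":-4.0,"tz":0,"ax":0,"ay":0,"az":0,"grip":8.5},{"tx":0,"ty":-4.0,"tz":0,"ax":0,"ay":0,"az":0,"grip":8.5},{"tx":0,"ty":-1.5,"tz":0,"ax":0,"ay":0,"az":0,"grip":8.5}]'; python3 - <<'E'
from h import *
im=cams.get_image("top");cv2.imwrite("pics/t2.png",im)
a=cv2.resize(im[260:350,280:375],None,fx=6,fy=6,interpolation=cv2.INTER_CUBIC)[:, :400] if 0 else None
f=lambda r:cv2.resize(im[r[1]:r[1]+100,r[0]:r[0]+95],None,fx=4.2,fy=6,interpolation=cv2.INTER_CUBIC)
o=np.hstack([f((280,253)),f((374,180))]);print(o.shape)
cv2.imwrite("pics/t2z.png",np.clip(o*1.5,0,255).astype(np.uint8))
plan(.4669,.0216,.19,1.615);plan(.599,-.139,.19,1.615)
E
```

```text
t: 16.75
position: [0.4616, 0.3088, 0.2102]
orientation: [-1.575, -0.003, 1.615]
wrist_force: [0.3, -0.6, -0.9]
finger_gap: 0.999
(600, 798, 3)
t 16.8 pos [0.4618 0.3089 0.2107] ori [-1.5751 -0.0033  1.6149] F [0.3 0.5 1. ] gap 0.995
shift cm [-28.73   1.98   0.77] turn [ 0.004 -0.     0.003]
t 16.8 pos [0.4618 0.3089 0.2107] ori [-1.5751 -0.0033  1.6149] F [0.3 0.5 1. ] gap 0.995
shift cm [-45.36   1.98 -11.72] turn [ 0.004 -0.     0.003]
```

View pics/t2z.png

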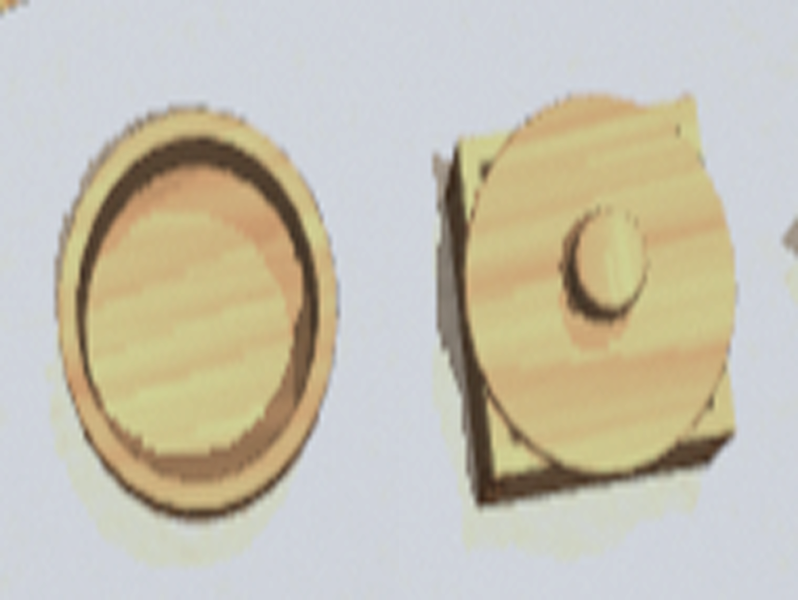

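The round box rim spans x 58–338 and y 106–508 in the left crop, mouth x 78–317 and y 137–480. The square box rim corners are (457,145), (693,96), (735,432) and (491,478).

```bash
python3 - <<'E'
from h import *
L=lambda p:(np.array(p)+.5)/[4.2,6]-.5+[280,253]
S=lambda p:(np.array(p)-[399,0]+.5)/[4.2,6]-.5+[374,180]
a=w("top",L([[58,307],[338,307],[198,106],[198,508]]),.07);print("outer",a.round(4),a.mean(0))
a=w("top",L([[78,308],[317,308],[197,137],[197,480]]),.07);print("inner",a.round(4),a.mean(0))
print("sq",rect(w("top",S([[457,145],[693,96],[735,432],[491,478]]),.06)))
a=w("top",S([[465,283],[736,283],[600,94],[600,472]]),.068);print("rlid",a.round(4),a.mean(0))
E
```

```text
outer [[ 0.4665  0.0782]
 [ 0.4676 -0.0334]
 [ 0.5237  0.023 ]
 [ 0.4117  0.0219]] [0.46737139 0.02243095]
inner [[ 0.4663  0.0703]
 [ 0.4672 -0.025 ]
 [ 0.5149  0.0233]
 [ 0.4193  0.0223]] [0.46693669 0.02272465]
sq [ 0.6019 -0.1379 -1.421   1.7079  0.1004  0.0998]
rlid [[ 0.6006 -0.0839]
 [ 0.6016 -0.1949]
 [ 0.6572 -0.1404]
 [ 0.5461 -0.138 ]] [ 0.60137287 -0.13929489]
```

```bash
python3 -m creep '[{"tx":-2,"ty":0.2,"tz":-0.5,"ax":0,"ay":0,"az":0,"grip":8.5},{"tx":-4.0,"ty":0.2,"tz":-1.0,"ax":0,"ay":0,"az":0,"grip":8.5},{"tx":-5.0,"ty":0.2,"tz":-1.3,"ax":0,"ay":0,"az":0,"grip":8.5},{"tx":-5.0,"ty":0,"tz":-1.3,"ax":0,"ay":0,"az":0,"grip":8.5},{"tx":-5.0,"ty":0,"tz":-1.3,"ax":0,"ay":0,"az":0,"grip":8.5},{"tx":-5.0,"ty":0,"tz":-1.3,"ax":0,"ay":0,"az":0,"grip":8.5},{"tx":-5.0,"ty":0,"tz":-1.3,"ax":0,"ay":0,"az":0,"grip":8.5},{"tx":-5.0,"ty":0,"tz":-1.3,"ax":0,"ay":0,"az":0,"grip":8.5},{"tx":-4.5,"ty":0,"tz":-1.3,"ax":0,"ay":0,"az":0,"grip":8.5},{"tx":-3,"ty":0,"tz":-0.7,"ax":0,"ay":0,"az":0,"grip":8.5}]'
```

```text
t: 18.05
position: [0.5915, -0.1257, 0.1985]
orientation: [-1.568, 0.001, 1.611]
wrist_force: [0.6, -0.1, 0.2]
finger_gap: 1.001
```

```bash
python3 - <<'E'
from h import *
plan(.601,-.139,.071,1.615)
im=cams.get_image("top")
print(w("top",(np.array([[613-399,258]])+.5)/[4.2,6]-.5+[374,180],.098))
E
```

```text
t 18.05 pos [ 0.5915 -0.1257  0.1985] ori [-1.5678e+00  9.0000e-04  1.6115e+00] F [ 0.6 -0.1  0.2] gap 1.001
shift cm [-1.36 12.75 -0.94] turn [-0.003 -0.004 -0.001]
[[ 0.6015397  -0.13989723]]
```

```bash
python3 -m creep '[{"tx":-0.7,"ty":0,"tz":-0.5,"ax":0,"ay":0,"az":0,"grip":8.5},{"tx":-0.6,"ty":0.5,"tz":-0.4,"ax":0,"ay":0,"az":0,"grip":8.5},{"tx":0,"ty":1.5,"tz":0,"ax":0,"ay":0,"az":0,"grip":8.5},{"tx":0,"ty":2.0,"tz":0,"ax":0,"ay":0,"az":0,"grip":8.5},{"tx":0,"ty":1.5,"tz":0,"ax":0,"ay":0,"az":0,"grip":8.5},{"tx":0,"ty":0.7,"tz":0,"ax":0,"ay":0,"az":0,"grip":8.5},{"tx":0,"ty":0.2,"tz":0,"ax":0,"ay":0,"az":0,"grip":8.5},{"tx":0,"ty":0,"tz":0,"ax":0,"ay":0,"az":0,"grip":8.5},{"tx":0,"ty":0,"tz":0,"ax":0,"ay":0,"az":0,"grip":8.5},{"tx":0,"ty":0,"tz":0,"ax":0,"ay":0,"az":0,"grip":8.5}]';python3 - <<'E'
from h import *
plan(.601,-.139,.071,1.615)
E
```

```text
t: 19.35
position: [0.6026, -0.1341, 0.1368]
orientation: [-1.571, -0.0, 1.615]
wrist_force: [-1.2, 0.2, 0.2]
finger_gap: 0.991
t 19.35 pos [ 0.6026 -0.1341  0.1368] ori [-1.5715 -0.      1.615 ] F [-1.2  0.2  0.2] gap 0.991
shift cm [-0.48  6.58  0.18] turn [ 0.001 -0.     0.   ]
```

```bash
python3 -m creep '[{"tx":-0.48,"ty":0.5,"tz":0.18,"ax":0,"ay":0,"az":0,"grip":8.5},{"tx":0,"ty":1.5,"tz":0,"ax":0,"ay":0,"az":0,"grip":8.5},{"tx":0,"ty":2.0,"tz":0,"ax":0,"ay":0,"az":0,"grip":8.5},{"tx":0,"ty":1.5,"tz":0,"ax":0,"ay":0,"az":0,"grip":7},{"tx":0,"ty":0.7,"tz":0,"ax":0,"ay":0,"az":0,"grip":6},{"tx":0,"ty":0.3,"tz":0,"ax":0,"ay":0,"az":0,"grip":5},{"tx":0,"ty":0,"tz":0,"ax":0,"ay":0,"az":0,"grip":4},{"tx":0,"ty":0,"tz":0,"ax":0,"ay":0,"az":0,"grip":2},{"tx":0,"ty":0,"tz":0,"ax":0,"ay":0,"az":0,"grip":2},{"tx":0,"ty":0,"tz":0,"ax":0,"ay":0,"az":0,"grip":2}]' 80;python3 - <<'E'
from h import *
plan(.601,-.139,.14,1.615);plan(.4671,.0226,.08,1.615)
E
```

```text
t: 20.6
position: [0.6014, -0.139, 0.0723]
orientation: [-1.572, 0.0, 1.615]
wrist_force: [-2.2, -0.1, 6.0]
finger_gap: 0.329
t 20.6 pos [ 0.6014 -0.139   0.0723] ori [-1.5723e+00  1.0000e-04  1.6150e+00] F [-2.2 -0.1  6. ] gap 0.329
shift cm [ 0.01 -6.77  0.03] turn [ 0.001 -0.    -0.   ]
t 20.6 pos [ 0.6014 -0.139   0.0723] ori [-1.5723e+00  1.0000e-04  1.6150e+00] F [-2.2 -0.1  6. ] gap 0.329
shift cm [16.74 -0.79 12.7 ] turn [ 0.001 -0.    -0.   ]
```

```bash
python3 -m creep '[{"tx":0,"ty":-1,"tz":0,"ax":0,"ay":0,"az":0,"grip":2},{"tx":0,"ty":-2.5,"tz":0,"ax":0,"ay":0,"az":0,"grip":2},{"tx":0,"ty":-2.5,"tz":0,"ax":0,"ay":0,"az":0,"grip":2},{"tx":1.2,"ty":-0.8,"tz":0.9,"ax":0,"ay":0,"az":0,"grip":2},{"tx":3.2,"ty":0,"tz":2.4,"ax":0,"ay":0,"az":0,"grip":2},{"tx":4,"ty":0,"tz":3.1,"ax":0,"ay":0,"az":0,"grip":2},{"tx":4,"ty":0,"tz":3.1,"ax":0,"ay":0,"az":0,"grip":2},{"tx":2.8,"ty":0,"tz":2.0,"ax":0,"ay":0,"az":0,"grip":2},{"tx":1.2,"ty":0,"tz":0.9,"ax":0,"ay":0,"az":0,"grip":2},{"tx":0.3,"ty":0,"tz":0.3,"ax":0,"ay":0,"az":0,"grip":2}]';python3 -m creep '[{"tx":0,"ty":0,"tz":0,"ax":0,"ay":0,"az":0,"grip":2},{"tx":0,"ty":0,"tz":0,"ax":0,"ay":0,"az":0,"grip":2},{"tx":0,"ty":0,"tz":0,"ax":0,"ay":0,"az":0,"grip":2},{"tx":0,"ty":0,"tz":0,"ax":0,"ay":0,"az":0,"grip":2},{"tx":0,"ty":0,"tz":0,"ax":0,"ay":0,"az":0,"grip":2},{"tx":0,"ty":0,"tz":0,"ax":0,"ay":0,"az":0,"grip":2},{"tx":0,"ty":0,"tz":0,"ax":0,"ay":0,"az":0,"grip":2},{"tx":0,"ty":0,"tz":0,"ax":0,"ay":0,"az":0,"grip":2},{"tx":0,"ty":0,"tz":0,"ax":0,"ay":0,"az":0,"grip":2},{"tx":0,"ty":0,"tz":0,"ax":0,"ay":0,"az":0,"grip":2}]';python3 - <<'E'
from h import *
plan(.4671,.0226,.082,1.615)
c=cam("wrist");im=cams.get_image("wrist")
p=monitor.state()["position"]
for P in (outline('c',.112,.112,p[0],p[1],0,p[2]-.012+.008),outline('c',.112,.112,.4671,.0226,0,.07)):
    cv2.polylines(im,[pix("wrist",P,c).round().astype(np.int32)],False,(0,0,255),1)
cv2.imwrite("pics/w7o.png",im)
E
```

```text
t: 21.85
position: [0.466, 0.0228, 0.1393]
orientation: [-1.571, -0.0, 1.616]
wrist_force: [0.3, 0.3, -0.8]
finger_gap: 0.329
t: 23.1
position: [0.4665, 0.0223, 0.1394]
orientation: [-1.571, -0.0, 1.615]
wrist_force: [-0.3, 0.4, -1.2]
finger_gap: 0.328
t 23.1 pos [0.4665 0.0223 0.1394] ori [-1.5708e+00 -1.0000e-04  1.6150e+00] F [-0.3  0.4 -1.2] gap 0.328
shift cm [ 0.03  5.74 -0.06] turn [0. 0. 0.]
```

View pics/w7o.png

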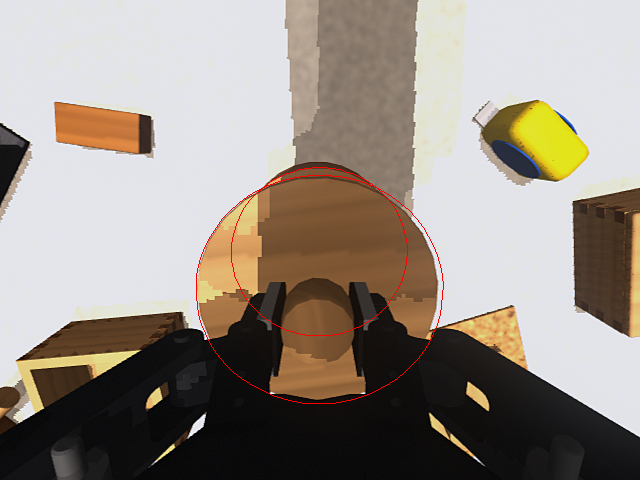

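The lid outline agrees (top edge (318,177)), and the box rim agrees at about (318,168) with the side wall showing above it. Lower it.

```bash
python3 -m creep '[{"tx":0,"ty":0.7,"tz":-0.05,"ax":0,"ay":0,"az":0,"grip":2},{"tx":0,"ty":1.4,"tz":0,"ax":0,"ay":0,"az":0,"grip":2},{"tx":0,"ty":1.4,"tz":0,"ax":0,"ay":0,"az":0,"grip":2},{"tx":0,"ty":1.0,"tz":0,"ax":0,"ay":0,"az":0,"grip":2},{"tx":0,"ty":0.5,"tz":0,"ax":0,"ay":0,"az":0,"grip":2},{"tx":0,"ty":0.3,"tz":0,"ax":0,"ay":0,"az":0,"grip":2},{"tx":0,"ty":0.1,"tz":0,"ax":0,"ay":0,"az":0,"grip":2},{"tx":0,"ty":0.1,"tz":0,"ax":0,"ay":0,"az":0,"grip":2},{"tx":0,"ty":0.05,"tz":0,"ax":0,"ay":0,"az":0,"grip":2},{"tx":0,"ty":0,"tz":0,"ax":0,"ay":0,"az":0,"grip":2}]'; python3 -m creep '[{"tx":0,"ty":0.05,"tz":0,"ax":0,"ay":0,"az":0,"grip":2},{"tx":0,"ty":0,"tz":0,"ax":0,"ay":0,"az":0,"grip":2},{"tx":0,"ty":0.05,"tz":0,"ax":0,"ay":0,"az":0,"grip":2},{"tx":0,"ty":0,"tz":0,"ax":0,"ay":0,"az":0,"grip":2},{"tx":0,"ty":0.05,"tz":0,"ax":0,"ay":0,"az":0,"grip":2},{"tx":0,"ty":0,"tz":0,"ax":0,"ay":0,"az":0,"grip":2},{"tx":0,"ty":0,"tz":0,"ax":0,"ay":0,"az":0,"grip":2},{"tx":0,"ty":0,"tz":0,"ax":0,"ay":0,"az":0,"grip":2},{"tx":0,"ty":0,"tz":0,"ax":0,"ay":0,"az":0,"grip":2},{"tx":0,"ty":0,"tz":0,"ax":0,"ay":0,"az":0,"grip":2}]'
```

```text
t: 24.4
position: [0.4671, 0.0223, 0.084]
orientation: [-1.571, -0.0, 1.615]
wrist_force: [0.2, 0.3, -0.6]
finger_gap: 0.323
t: 25.65
position: [0.467, 0.0223, 0.0824]
orientation: [-1.571, -0.0, 1.615]
wrist_force: [-0.5, -0.1, -0.9]
finger_gap: 0.326
```

```bash
python3 -m creep '[{"tx":0,"ty":0.05,"tz":0,"ax":0,"ay":0,"az":0,"grip":2},{"tx":0,"ty":0,"tz":0,"ax":0,"ay":0,"az":0,"grip":2},{"tx":0,"ty":0.05,"tz":0,"ax":0,"ay":0,"az":0,"grip":2},{"tx":0,"ty":0,"tz":0,"ax":0,"ay":0,"az":0,"grip":2},{"tx":0,"ty":0,"tz":0,"ax":0,"ay":0,"az":0,"grip":2},{"tx":0,"ty":0,"tz":0,"ax":0,"ay":0,"az":0,"grip":2},{"tx":0,"ty":0,"tz":0,"ax":0,"ay":0,"az":0,"grip":2},{"tx":0,"ty":0,"tz":0,"ax":0,"ay":0,"az":0,"grip":2},{"tx":0,"ty":0,"tz":0,"ax":0,"ay":0,"az":0,"grip":2},{"tx":0,"ty":0,"tz":0,"ax":0,"ay":0,"az":0,"grip":2}]'
```

```text
t: 26.9
position: [0.4671, 0.0223, 0.0821]
orientation: [-1.571, -0.0, 1.615]
wrist_force: [-5.3, -1.0, 12.4]
finger_gap: 0.324
```

```bash
python3 -m creep '[{"tx":0,"ty":-0.1,"tz":0,"ax":0,"ay":0,"az":0,"grip":2},{"tx":0,"ty":0,"tz":0,"ax":0,"ay":0,"az":0,"grip":3.2},{"tx":0,"ty":0,"tz":0,"ax":0,"ay":0,"az":0,"grip":4.5},{"tx":0,"ty":0,"tz":0,"ax":0,"ay":0,"az":0,"grip":6.5},{"tx":0,"ty":-0.5,"tz":0,"ax":0,"ay":0,"az":0,"grip":8.5},{"tx":0,"ty":-1.5,"tz":0,"ax":0,"ay":0,"az":0,"grip":8.5},{"tx":0,"ty":-3.0,"tz":0,"ax":0,"ay":0,"az":0,"grip":8.5},{"tx":0,"ty":-3.5,"tz":0,"ax":0,"ay":0,"az":0,"grip":8.5},{"tx":0,"ty":-2.5,"tz":0,"ax":0,"ay":0,"az":0,"grip":8.5},{"tx":0,"ty":-0.5,"tz":0,"ax":0,"ay":0,"az":0,"grip":8.5}]'; python3 - <<'E'
from h import *
plan(.6235,.1545,.19,1.615)
E
```

```text
t: 28.15
position: [0.468, 0.0224, 0.1998]
orientation: [-1.575, -0.001, 1.615]
wrist_force: [0.1, -0.5, -1.5]
finger_gap: 0.997
t 28.15 pos [0.468  0.0224 0.1998] ori [-1.5746e+00 -9.0000e-04  1.6149e+00] F [ 0.1 -0.5 -1.5] gap 0.997
shift cm [ 12.51   1.05 -16.11] turn [ 0.004 -0.     0.001]
```

```bash
python3 -m creep '[{"tx":1,"ty":0.1,"tz":-1.3,"ax":0,"ay":0,"az":0,"grip":8.5},{"tx":2,"ty":0.2,"tz":-2.6,"ax":0,"ay":0,"az":0,"grip":8.5},{"tx":3,"ty":0.2,"tz":-3.8,"ax":0,"ay":0,"az":0,"grip":8.5},{"tx":2.9,"ty":0.2,"tz":-3.7,"ax":0,"ay":0,"az":0,"grip":8.5},{"tx":2,"ty":0.2,"tz":-2.6,"ax":0,"ay":0,"az":0,"grip":8.5},{"tx":1.2,"ty":0,"tz":-1.6,"ax":0,"ay":0,"az":0,"grip":8.5},{"tx":0.4,"ty":0,"tz":-0.5,"ax":0,"ay":0,"az":0,"grip":8.5},{"tx":0,"ty":0,"tz":0,"ax":0,"ay":0,"az":0,"grip":8.5},{"tx":0,"ty":0,"tz":0,"ax":0,"ay":0,"az":0,"grip":8.5},{"tx":0,"ty":0,"tz":0,"ax":0,"ay":0,"az":0,"grip":8.5}]'; python3 - <<'E'
from h import *
plan(.6235,.1545,.022,1.615)
c=cam("wrist");im=cams.get_image("wrist")
for P in (outline('r',.1,.1,.6235,.1545,.289,.018),outline('c',.03,.03,.6235,.1545,0,.048)):
    cv2.polylines(im,[pix("wrist",P,c).round().astype(np.int32)],False,(0,0,255),1)
cv2.imwrite("pics/w8o.png",im)
E
```

```text
t: 29.4
position: [0.6222, 0.1538, 0.1887]
orientation: [-1.571, -0.0, 1.614]
wrist_force: [0.1, 0.4, 0.7]
finger_gap: 0.992
t 29.4 pos [0.6222 0.1538 0.1887] ori [-1.5711e+00 -2.0000e-04  1.6143e+00] F [0.1 0.4 0.7] gap 0.992
shift cm [ 0.06 16.67 -0.13] turn [ 0.    -0.001  0.   ]
```

View pics/w8o.png

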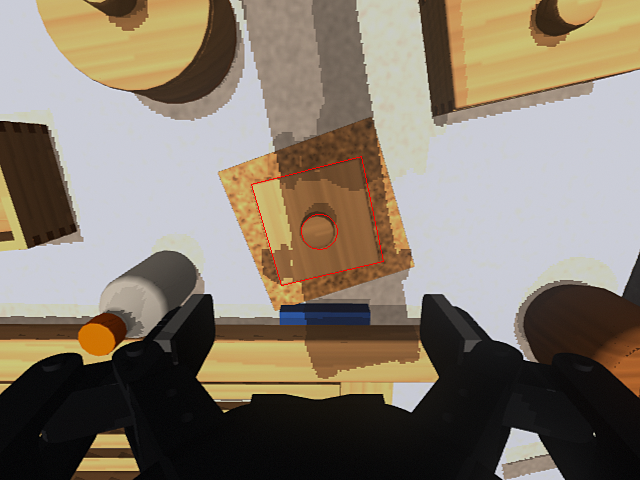

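The lid on the mat matches the overlay (knob (319,230), yaw 0.289). Descend and grip.

```bash
python3 -m creep '[{"tx":0,"ty":2,"tz":-0.1,"ax":0,"ay":0,"az":0,"grip":8.5},{"tx":0,"ty":3.5,"tz":0,"ax":0,"ay":0,"az":0,"grip":8.5},{"tx":0,"ty":3.8,"tz":0,"ax":0,"ay":0,"az":0,"grip":8.5},{"tx":0,"ty":3.3,"tz":0,"ax":0,"ay":0,"az":0,"grip":8.5},{"tx":0,"ty":2.2,"tz":0,"ax":0,"ay":0,"az":0,"grip":7},{"tx":0,"ty":1.2,"tz":0,"ax":0,"ay":0,"az":0,"grip":6},{"tx":0,"ty":0.65,"tz":0,"ax":0,"ay":0,"az":0,"grip":4.5},{"tx":0,"ty":0,"tz":0,"ax":0,"ay":0,"az":0,"grip":3},{"tx":0,"ty":0,"tz":0,"ax":0,"ay":0,"az":0,"grip":2},{"tx":0,"ty":0,"tz":0,"ax":0,"ay":0,"az":0,"grip":2}]' 80; python3 - <<'E'
from h import *
plan(.6019,-.1379,.18,1.615-.1455)
E
```

```text
t: 30.7
position: [0.6237, 0.1545, 0.0225]
orientation: [-1.572, -0.0, 1.615]
wrist_force: [0.7, -0.1, 0.1]
finger_gap: 0.326
t 30.7 pos [0.6237 0.1545 0.0225] ori [-1.5718e+00 -4.0000e-04  1.6150e+00] F [ 0.7 -0.1  0.1] gap 0.326
shift cm [-29.11 -15.76   3.46] turn [0.001 0.146 0.   ]
```

```bash
python3 -m creep '[{"tx":0,"ty":-1,"tz":0,"ax":0,"ay":0,"az":0,"grip":2},{"tx":0,"ty":-2.5,"tz":0,"ax":0,"ay":0,"az":0,"grip":2},{"tx":0,"ty":-4,"tz":0,"ax":0,"ay":0,"az":0,"grip":2},{"tx":0,"ty":-4,"tz":0,"ax":0,"ay":0,"az":0,"grip":2},{"tx":0,"ty":-3,"tz":1,"ax":0,"ay":0,"az":0,"grip":2},{"tx":0,"ty":-1.5,"tz":2,"ax":0,"ay":0,"az":0,"grip":2},{"tx":-0.5,"ty":-0.5,"tz":2.5,"ax":0,"ay":0,"az":0,"grip":2},{"tx":-1.5,"ty":0,"tz":1.5,"ax":0,"ay":0,"az":0,"grip":2},{"tx":-2.5,"ty":0,"tz":0.5,"ax":0,"ay":0,"az":0,"grip":2},{"tx":-3.5,"ty":0,"tz":0,"ax":0,"ay":0,"az":0,"grip":2}]'; python3 -m creep '[{"tx":-4,"ty":0,"tz":0,"ax":0,"ay":0,"az":0,"grip":2},{"tx":-4,"ty":0,"tz":0,"ax":0,"ay":0,"az":0,"grip":2},{"tx":-4,"ty":0,"tz":0,"ax":0,"ay":0,"az":0,"grip":2},{"tx":-3.5,"ty":0,"tz":-0.5,"ax":0,"ay":0,"az":0,"grip":2},{"tx":-2.5,"ty":0,"tz":-1,"ax":0,"ay":0.01,"az":0,"grip":2},{"tx":-1.5,"ty":0,"tz":-1.2,"ax":0,"ay":0.03,"az":0,"grip":2},{"tx":-0.5,"ty":0,"tz":-0.7,"ax":0,"ay":0.05,"az":0,"grip":2},{"tx":0,"ty":0,"tz":-0.2,"ax":0,"ay":0.04,"az":0,"grip":2},{"tx":0,"ty":0,"tz":0,"ax":0,"ay":0.015,"az":0,"grip":2},{"tx":0,"ty":0,"tz":0,"ax":0,"ay":0,"az":0,"grip":2}]'; python3 - <<'E'
from h import *
plan(.6019,-.1379,.14,1.615-.1455)
E
```

```text
t: 31.95
position: [0.5517, 0.0712, 0.188]
orientation: [-1.572, -0.001, 1.617]
wrist_force: [0.8, 0.0, 0.1]
finger_gap: 0.326
t: 33.2
position: [0.5964, -0.1271, 0.1871]
orientation: [-1.571, -0.0, 1.471]
wrist_force: [-0.0, 0.1, -1.6]
finger_gap: 0.323
t 33.2 pos [ 0.5964 -0.1271  0.1871] ori [-1.5710e+00 -3.0000e-04  1.4706e+00] F [-0.   0.1 -1.6] gap 0.323
shift cm [-1.02  4.71 -0.66] turn [0.    0.001 0.   ]
```

```bash
python3 -m creep '[{"tx":-0.5,"ty":0.5,"tz":-0.3,"ax":0,"ay":0,"az":0,"grip":2},{"tx":-0.5,"ty":1,"tz":-0.36,"ax":0,"ay":0,"az":0,"grip":2},{"tx":0,"ty":1.5,"tz":0,"ax":0,"ay":0,"az":0,"grip":2},{"tx":0,"ty":1.2,"tz":0,"ax":0,"ay":0,"az":0,"grip":2},{"tx":0,"ty":0.5,"tz":0,"ax":0,"ay":0,"az":0,"grip":2},{"tx":0,"ty":0,"tz":0,"ax":0,"ay":0,"az":0,"grip":2},{"tx":0,"ty":0,"tz":0,"ax":0,"ay":0,"az":0,"grip":2},{"tx":0,"ty":0,"tz":0,"ax":0,"ay":0,"az":0,"grip":2},{"tx":0,"ty":0,"tz":0,"ax":0,"ay":0,"az":0,"grip":2},{"tx":0,"ty":0,"tz":0,"ax":0,"ay":0,"az":0,"grip":2}]';python3 - <<'E'
from h import *
plan(.6019,-.1379,.072,1.4695)
c=cam("wrist");im=cams.get_image("wrist")
p=monitor.state()["position"]
for P in (outline('r',.1,.1,p[0],p[1],.1435,p[2]-.0125+.008),outline('r',.1,.1,.6019,-.1379,.1435,.06)):
    cv2.polylines(im,[pix("wrist",P,c).round().astype(np.int32)],False,(0,0,255),1)
cv2.imwrite("pics/w9o.png",im)
E
```

```text
t: 34.45
position: [0.6021, -0.1383, 0.14]
orientation: [-1.571, -0.0, 1.47]
wrist_force: [-0.4, 0.1, -0.5]
finger_gap: 0.325
t 34.45 pos [ 0.6021 -0.1383  0.14  ] ori [-1.5710e+00 -1.0000e-04  1.4701e+00] F [-0.4  0.1 -0.5] gap 0.325
shift cm [0.04 6.8  0.02] turn [0.    0.001 0.   ]
```

View pics/w9o.png

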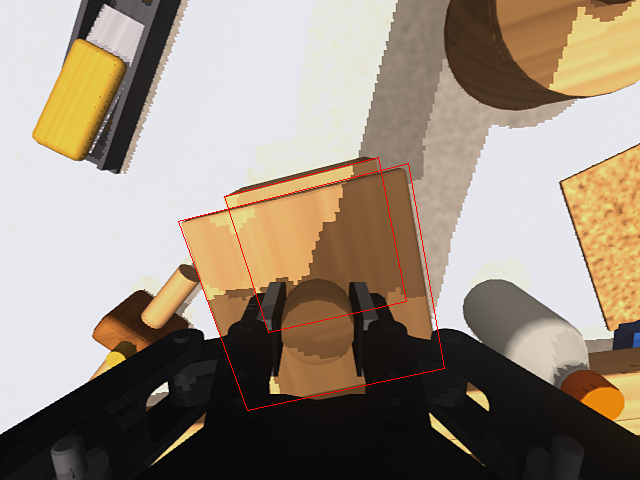

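The square box overlay agrees at (225,197)–(378,158). The held lid appears about 0.016 rad short, the same as the long lid did before I corrected it. I'll check numerically from the top pictures whether that is real.

```bash
python3 - <<'E'
from h import *
im=cams.get_image("top");cv2.imwrite("pics/t3.png",im)
def fit(im,r,z,name):
    x0,y0,x1,y1=r;c=cv2.GaussianBlur(cv2.resize(im[y0:y1,x0:x1],None,fx=4,fy=4,interpolation=cv2.INTER_CUBIC),(5,5),0)
    h=cv2.cvtColor(c,cv2.COLOR_BGR2HSV);m=((h[...,1]>60)&(h[...,2]>90)).astype(np.uint8)
    k=max(cv2.findContours(m,cv2.RETR_EXTERNAL,cv2.CHAIN_APPROX_NONE)[0],key=cv2.contourArea)
    q=w("top",(k[:,0]+.5)/4-.5+[x0,y0],z).astype(np.float32)
    (cx,cy),(a,b),_=cv2.minAreaRect(q*1000);B=cv2.boxPoints(cv2.minAreaRect(q*1000))/1000
    out=[]
    for i in range(4):
        p,n=B[i],B[(i+1)%4]-B[i];L=np.hypot(*n);n/=L;d=q-p;s=d@n;e=abs(d@[-n[1],n[0]])
        g=q[(s>.15*L)&(s<.85*L)&(e<.004)]
        v=cv2.fitLine(g,cv2.DIST_HUBER,0,1e-4,1e-4).ravel();out.append((round(float(np.arctan2(v[1],v[0]))%(np.pi/2),4),len(g)))
    print(name,round(cx,1),round(cy,1),round(a,1),round(b,1),"edges mod 90",out)
t0,t1=cv2.imread("pics/top0.png"),cv2.imread("pics/t1.png")
fit(t0,(270,255,385,350),.078,"longlid start (0: -1.76%)")
fit(t1,(105,255,215,355),.05,"longbox bare")
fit(im,(105,255,215,355),.058,"longlid on longbox")
E
```

```text
longlid start (0: -1.76%) 466.3 23.5 140.3 110.0 edges mod 90 [(1.3753, 183), (1.4022, 96), (1.38, 181), (1.3895, 98)]
longbox bare 460.4 308.9 93.9 140.5 edges mod 90 [(0.2529, 228), (0.2525, 149), (0.2534, 225), (0.2528, 151)]
longlid on longbox 460.2 307.4 94.4 139.7 edges mod 90 [(0.2525, 229), (0.2484, 151), (0.2504, 225), (0.2495, 153)]
```

The long lid is within 1.5 mm and 0.003 rad of its box, so the wrist-view correction was right. Measuring the square lid and box edges in the wrist view the same way.

```bash
python3 - <<'E'
from h import *
c=cam("wrist");im=cams.get_image("wrist");p=np.array(monitor.state()["position"])
S=cv2.GaussianBlur(cv2.cvtColor(im,cv2.COLOR_BGR2HSV)[...,1],(3,3),0).astype(float); G=cv2.GaussianBlur(im,(3,3),0).astype(float)
def edge(A,B,z,lo,hi,name,rng=6):
    a,b=pix("wrist",[A,B],c);u=(b-a)/np.hypot(*(b-a));n=np.array([-u[1],u[0]]);pts=[]
    o=np.arange(-rng,rng+.1,.5)
    for t in np.linspace(lo,hi,50):
        q=(a+t*(b-a)+o[:,None]*n).astype(np.float32)
        v=np.stack([cv2.remap(G[...,k].astype(np.float32),q[:,0][None],q[:,1][None],cv2.INTER_LINEAR)[0] for k in range(3)],1)
        g=np.abs(v[2:]-v[:-2]).sum(1);j=g.argmax();pts.append(q[j+1])
    W=w("wrist",pts,z,c).astype(np.float32);f=cv2.fitLine(W,cv2.DIST_HUBER,0,1e-4,1e-4).ravel()
    dev=(W-f[2:])@[-f[1],f[0]];k=abs(dev)<.0015;f=cv2.fitLine(W[k],cv2.DIST_L2,0,1e-4,1e-4).ravel()
    m=f[2:]; print(name,"yaw%90",round(float(np.arctan2(f[1],f[0]))%(np.pi/2),4),"pt",m.round(4),"n",k.sum(),"perp dist to target centre",
      round(float(abs((np.array([.6019,-.1379])-m)@[-f[1],f[0]])),4),"to tcp",round(float(abs((p[:2]-m)@[-f[1],f[0]])),4))
zl=p[2]-.0045
L=outline('r',.1,.1,p[0],p[1],.1435,zl);B=outline('r',.1,.1,.6019,-.1379,.1435,.06)
for nm,Q,z in(("lid",L,zl),("box",B,.06)):
    for i in range(4):
        px=pix("wrist",Q[i:i+2],c).round()
        if px[:,1].mean()<200: edge(Q[i],Q[i+1],z,.1,.9,nm+" far",4 if nm=="box" else 6)
        elif px[:,0].mean()>400 and nm=="lid": edge(Q[i],Q[i+1],z,.55,.95,"lid right (a)",9);edge(Q[i],Q[i+1],z,.05,.6,"lid right (b)",9)
        elif px[:,0].mean()<230 and nm=="lid": edge(Q[i],Q[i+1],z,.05,.5,"lid left (a)",9);edge(Q[i],Q[i+1],z,.5,.95,"lid left (b)",9)
E
```

```text
lid left (a) yaw%90 0.1353 pt [ 0.6279 -0.185 ] n 29 perp dist to target centre 0.0502 to tcp 0.0498
lid left (b) yaw%90 0.1346 pt [ 0.5837 -0.1911] n 45 perp dist to target centre 0.0503 to tcp 0.0499
lid far yaw%90 0.1411 pt [ 0.5527 -0.1446] n 50 perp dist to target centre 0.0496 to tcp 0.0497
lid right (a) yaw%90 0.1221 pt [ 0.6141 -0.0883] n 42 perp dist to target centre 0.0478 to tcp 0.0482
lid right (b) yaw%90 0.135 pt [ 0.5746 -0.0935] n 50 perp dist to target centre 0.0476 to tcp 0.0481
box far yaw%90 0.1411 pt [ 0.5533 -0.1472] n 44 perp dist to target centre 0.0494 to tcp 0.0495
```

The square lid's yaw is 0.135–0.141 and the box's is 0.141. A tiny trim is enough. Lower it.

```bash
python3 -m creep '[{"tx":0,"ty":0.7,"tz":0,"ax":0,"ay":-0.004,"az":0,"grip":2},{"tx":0.04,"ty":1.5,"tz":0,"ax":0,"ay":0,"az":0,"grip":2},{"tx":0,"ty":1.7,"tz":0,"ax":0,"ay":0,"az":0,"grip":2},{"tx":0,"ty":1.3,"tz":0,"ax":0,"ay":0,"az":0,"grip":2},{"tx":0,"ty":0.6,"tz":0,"ax":0,"ay":0,"az":0,"grip":2},{"tx":0,"ty":0.3,"tz":0,"ax":0,"ay":0,"az":0,"grip":2},{"tx":0,"ty":0.2,"tz":0,"ax":0,"ay":0,"az":0,"grip":2},{"tx":0,"ty":0.1,"tz":0,"ax":0,"ay":0,"az":0,"grip":2},{"tx":0,"ty":0.1,"tz":0,"ax":0,"ay":0,"az":0,"grip":2},{"tx":0,"ty":0,"tz":0,"ax":0,"ay":0,"az":0,"grip":2}]'; python3 -m creep '[{"tx":0,"ty":0.05,"tz":0,"ax":0,"ay":0,"az":0,"grip":2},{"tx":0,"ty":0,"tz":0,"ax":0,"ay":0,"az":0,"grip":2},{"tx":0,"ty":0.05,"tz":0,"ax":0,"ay":0,"az":0,"grip":2},{"tx":0,"ty":0,"tz":0,"ax":0,"ay":0,"az":0,"grip":2},{"tx":0,"ty":0.05,"tz":0,"ax":0,"ay":0,"az":0,"grip":2},{"tx":0,"ty":0,"tz":0,"ax":0,"ay":0,"az":0,"grip":2},{"tx":0,"ty":0,"tz":0,"ax":0,"ay":0,"az":0,"grip":2},{"tx":0,"ty":0,"tz":0,"ax":0,"ay":0,"az":0,"grip":2},{"tx":0,"ty":0,"tz":0,"ax":0,"ay":0,"az":0,"grip":2},{"tx":0,"ty":0,"tz":0,"ax":0,"ay":0,"az":0,"grip":2}]'
```

```text
t: 35.85
position: [0.6021, -0.1379, 0.075]
orientation: [-1.571, -0.0, 1.474]
wrist_force: [0.2, 0.1, -0.8]
finger_gap: 0.331
t: 37.1
position: [0.602, -0.1379, 0.0734]
orientation: [-1.571, -0.0, 1.474]
wrist_force: [0.4, -0.8, -1.0]
finger_gap: 0.328
```

```bash
python3 -m creep '[{"tx":0,"ty":0.05,"tz":0,"ax":0,"ay":0,"az":0,"grip":2},{"tx":0,"ty":0,"tz":0,"ax":0,"ay":0,"az":0,"grip":2},{"tx":0,"ty":0.05,"tz":0,"ax":0,"ay":0,"az":0,"grip":2},{"tx":0,"ty":0,"tz":0,"ax":0,"ay":0,"az":0,"grip":2},{"tx":0,"ty":0.03,"tz":0,"ax":0,"ay":0,"az":0,"grip":2},{"tx":0,"ty":0,"tz":0,"ax":0,"ay":0,"az":0,"grip":2},{"tx":0,"ty":0,"tz":0,"ax":0,"ay":0,"az":0,"grip":2},{"tx":0,"ty":0,"tz":0,"ax":0,"ay":0,"az":0,"grip":2},{"tx":0,"ty":0,"tz":0,"ax":0,"ay":0,"az":0,"grip":2},{"tx":0,"ty":0,"tz":0,"ax":0,"ay":0,"az":0,"grip":2}]'
```

```text
t: 38.35
position: [0.6021, -0.1379, 0.0723]
orientation: [-1.571, -0.0, 1.474]
wrist_force: [-4.2, 1.3, 6.0]
finger_gap: 0.324
```

Contact at 6 N. Release, rise, then back away toward the base so the top view is clear.

```bash
python3 -m creep '[{"tx":0,"ty":-0.03,"tz":0,"ax":0,"ay":0,"az":0,"grip":2},{"tx":0,"ty":0,"tz":0,"ax":0,"ay":0,"az":0,"grip":3.2},{"tx":0,"ty":0,"tz":0,"ax":0,"ay":0,"az":0,"grip":4.5},{"tx":0,"ty":0,"tz":0,"ax":0,"ay":0,"az":0,"grip":6.5},{"tx":0,"ty":-0.5,"tz":0,"ax":0,"ay":0,"az":0,"grip":8.5},{"tx":0,"ty":-1.5,"tz":0,"ax":0,"ay":0,"az":0,"grip":8.5},{"tx":0,"ty":-3.0,"tz":0,"ax":0,"ay":0,"az":0,"grip":8.5},{"tx":0,"ty":-4,"tz":0,"ax":0,"ay":0,"az":0,"grip":8.5},{"tx":0,"ty":-4,"tz":0,"ax":0,"ay":0,"az":0,"grip":8.5},{"tx":0,"ty":-3,"tz":0,"ax":0,"ay":0,"az":0,"grip":8.5}]'; python3 -m creep '[{"tx":-2,"ty":-1,"tz":0,"ax":0,"ay":0,"az":0,"grip":8.5},{"tx":-4,"ty":-1,"tz":0,"ax":0,"ay":0,"az":0,"grip":8.5},{"tx":-4,"ty":0,"tz":0.8,"ax":0,"ay":0,"az":0,"grip":8.5},{"tx":-4,"ty":0,"tz":1,"ax":0,"ay":0,"az":0,"grip":8.5},{"tx":-4,"ty":0,"tz":1,"ax":0,"ay":0,"az":0,"grip":8.5},{"tx":-3,"ty":0,"tz":1,"ax":0,"ay":0,"az":0,"grip":8.5},{"tx":-2,"ty":0,"tz":0.5,"ax":0,"ay":0,"az":0,"grip":8.5},{"tx":0,"ty":0,"tz":0,"ax":0,"ay":0,"az":0,"grip":8.5},{"tx":0,"ty":0,"tz":0,"ax":0,"ay":0,"az":0,"grip":8.5},{"tx":0,"ty":0,"tz":0,"ax":0,"ay":0,"az":0,"grip":8.5}]'; python3 - <<'E'
from h import *
im=cams.get_image("top");cv2.imwrite("pics/t4.png",im);sc=cams.get_image("scene")
z=lambda x,y,wd,h,s:cv2.resize(im[y:y+h,x:x+wd],None,fx=s,fy=s,interpolation=cv2.INTER_CUBIC)
o=np.vstack([np.hstack([z(108,255,100,100,2.66),z(277,253,100,100,2.66),z(372,180,100,100,2.66)]),cv2.resize(sc[140:325,150:592],(798,334))])
cv2.imwrite("pics/fin.png",np.clip(o*1.3,0,255).astype(np.uint8));print(o.shape)
E
```

```text
t: 39.6
position: [0.6024, -0.1382, 0.2357]
orientation: [-1.574, -0.0, 1.474]
wrist_force: [-0.3, -0.3, -0.3]
finger_gap: 0.995
t: 40.85
position: [0.538, -0.3611, 0.2523]
orientation: [-1.571, -0.001, 1.476]
wrist_force: [-0.4, 0.6, -0.1]
finger_gap: 0.996
(600, 798, 3)
```

View pics/fin.png

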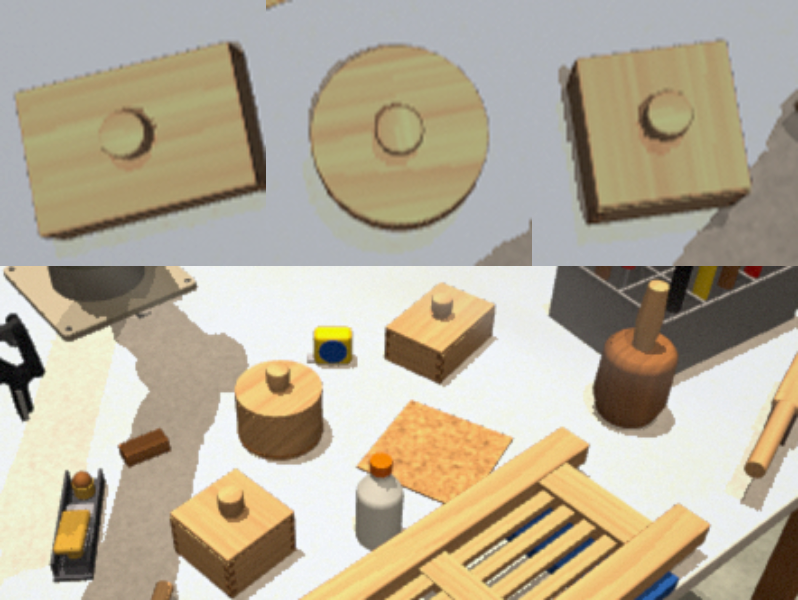

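```bash
python3 - <<'E'
from h import *
def fit(im,r,z,name):
    x0,y0,x1,y1=r;c=cv2.GaussianBlur(cv2.resize(im[y0:y1,x0:x1],None,fx=4,fy=4,interpolation=cv2.INTER_CUBIC),(5,5),0)
    h=cv2.cvtColor(c,cv2.COLOR_BGR2HSV);m=((h[...,1]>60)&(h[...,2]>90)).astype(np.uint8)
    k=max(cv2.findContours(m,cv2.RETR_EXTERNAL,cv2.CHAIN_APPROX_NONE)[0],key=cv2.contourArea)
    q=w("top",(k[:,0]+.5)/4-.5+[x0,y0],z).astype(np.float32)*1000
    print(name,"rect",np.round(cv2.minAreaRect(q)[0]+cv2.minAreaRect(q)[1],1),cv2.minAreaRect(q)[2],"ellipse",np.round(np.r_[cv2.fitEllipse(q)[:2]].ravel(),1))
t0,t2,t4=[cv2.imread(f"pics/{n}.png") for n in("top0","t2","t4")]
fit(t2,(280,253,375,350),.07,"roundbox bare");fit(t4,(280,253,375,350),.078,"roundlid")
fit(t4,(372,180,472,280),.068,"squarelid");fit(t4,(105,255,215,355),.058,"longlid")
for n,(x0,y0,x1,y1) in dict(glue=(310,150,365,210),plane=(450,265,530,360)).items():
    print(n,"mean abs change",cv2.absdiff(t0[y0:y1,x0:x1],t4[y0:y1,x0:x1]).mean().round(2), "shift",cv2.phaseCorrelate(*[np.float32(cv2.cvtColor(t[y0:y1,x0:x1],6)) for t in(t0,t4)]))
print(monitor.state()["t"])
E
```

```text
roundbox bare rect [467.2  23.3 111.2 110.7] 2.350034713745117 ellipse [466.9  23.2 110.2 111.4]
roundlid rect [467.5  22.9 111.2 111. ] 0.5398387312889099 ellipse [467.6  23.  110.4 111.7]
squarelid rect [ 601.2 -138.5  102.   100.2] 7.958557605743408 ellipse [ 601.5 -138.   116.8  117.7]
longlid rect [460.5 307.4  93.9 139.7] 14.399518966674805 ellipse [460.7 307.6 107.  168.3]
glue mean abs change 3.76 shift ((-0.011584642576313087, 0.011324066193797222), 0.977148305575053)
plane mean abs change 12.02 shift ((-0.02062085799273916, 0.08289880096035773), 0.7671848818659782)
40.95
```

All three lids sit flush on their own boxes in both views, the mat is bare, and the plane and glue bottle haven't moved. Handing in.

```bash
python3 -c "
from cell import sign_off
print(sign_off())"
```

```text
the job is handed in; nothing more can be done
None
```

All three lids are on their own boxes and the job is handed in, at about 41 s of the 120 s allowed. I parked the square lid on the mat, moved the long lid to the long box and the round lid to the round box, then moved the square lid from the mat to its box. Each lid was lowered onto its rim in half-millimetre steps, with contact forces of 6–15 N.

**Final checks:**

| Lid | Distance from box centre | Turn relative to box |
|---|---|---|
| Round | 0.7 mm | not applicable |
| Long | 1.5 mm | about 0.003 rad |
| Square | under 1 mm | about 0.005 rad |

In the last picture the lids look flat. The top view shows no measurable shift of the plane or the glue bottle, and the mat is bare.

**What went less well:**
- **Refused move:** the first move call was rejected because its rows did not list every key; nothing moved.
- **Mat placement:** I took the square lid's origin 8 mm too high, so it was gripped high on the knob and pressed onto the mat with about 46 N through the fingers. That is under the 120 N wrist limit, and I took the 40 N limit to apply only to the arm and gripper body. The lid did not shift.
- **Square lid angle:** two readings disagreed slightly, 0.135 to 0.141 rad from the wrist camera against 0.143 rad estimated for the box from the top view.

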